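Snap an interface module onto the analyser's mounting rail

TASK

Fit the loose grey interface module onto the steel rail of the mounting plate, about midway along the free stretch between the module already fitted and the small end clamp. Hook its fixed lip under the edge of the rail nearest the robot, then rock the far end down until the white sprung foot clicks under the far edge and the module sits flat on the rail. Do it gently and by feel, never pressing the module on the rail with more than 22 N, leave the other things on the bench alone, and let go at the end.

Things in the scene. Friction and masses are not known exactly. Their poses are not given: they have to be found in the camera images.
- module: Loose grey plastic module, 0.15-0.27 kg, housing 76 (x) x 34 (y) x 48 mm (z) with flat sides; grip it across the 34 mm. Origin: middle of the housing's flat underside, z up. It stands level on two legs that hang 15.5 mm below the underside, 26 mm wide in y: a rigid one at -x (see slot) and the sprung foot at +x. Seated, this underside lies on the rail's top face.
- slot (a point): On the module at (-18.5, 0, -3.1) mm, module axes: mid-height of the closed end of the slot that takes the rail's near edge. The slot opens to +x, 6.2 mm high, between the underside (z = 0) and the fixed lip (top z = -6.2, bottom -11, tip x = -14). The rigid leg behind it fills x = -25 to -18.5, down to z = -15.5 mm. Needs about 0.4 rad of tilt to hook.
- foot (a joint): White sprung foot of the module; slides outwards (module +x) 0 to 6 mm, 0 at rest. Leg x = 19 to 25; its tooth points to -x: catch face z = -4.5, tip x = 14, z = -6.2, ramp from the tip down to x = 19.4, z = -15.2 mm. Spring 2.4 N + 0.8 N/mm. Rocked down on the far rail edge (5 to 10 N) it is pushed out about 3 mm, then snaps back under it to 0.
- plate: Fixed aluminium plate 100 (x) x 250 (y) x 6 mm flat on the bench; origin mid underside, z up. Carries a steel rail along y, 35 mm wide, 236 long; edge flanges 7.5 mm wide, 3 mm thick, free beneath 5.5 mm inwards and 18 mm down. Slotted screws and odd spacers: its middle line lies -9 to +9 mm in x from the plate's, its top face 34 to 42 mm above this origin; find both by touch.
- bay (a point): On the plate at plate (0, -9, 38) mm, plate axes: middle of the free stretch of rail in y. The rail's true middle line is up to 9 mm either way from it in x, its top face up to 4 mm either way in z. The fitted module (27 mm wide, 56 mm above the rail) begins 90 mm to +y, the end clamp (10 mm wide, 18 mm above the rail) 91 mm to -y.
- panbox: Bystander: open cardboard box of small metal pans, 75 x 110 x 30 mm, loose on the bench.
- mouse: Bystander: black computer mouse, 110 x 62 x 34 mm, loose on the bench.
- meter: Bystander: white upright thermometer display 50 x 100 x 82 mm, loose on the bench.
Mind the look-alikes: they are no part of the job. Leave any blue or purple look-alike of the module alone.

How it is judged:
By the outcome, as a careful person would: the job done as asked, in the order asked, and still so for the second after the job is handed in, with the robot touching nothing.
It also fails if it takes over 67 s, if anything falls off the work surface, if the arm or the gripper's body presses on something with over 40 N, if the wrist force passes 120 N, or if a joint passes its speed limit or range.

ROBOT

A 7-joint arm with a two-finger parallel gripper is mounted at the origin on the work surface. World frame = base frame: x ahead of the robot, y to its left, z up, the work surface at z = 0. Lengths are in m, angles in rad, forces in N, time in s.
With the tool pointing down it reaches from about 0.425 to 0.875 m from the base axis. Payload 8.4 kg.
Tool frame: the origin (TCP) lies midway between the tips of the shut fingers; the grasp point (between the pads) lies 19 mm behind it; z points along the fingers, y is the line along which they close (so a half turn about z gives the same grasp; the last joint's range is limited). The gripper opens to 85 mm and grips with 20 to 120 N. Pads are 22 mm wide; open, the fingers measure 114 mm over their backs; the gripper's body (76 mm by 85 mm) begins 54 mm behind the grasp point. The pads swing forward as they close: fully open they stand 13 mm farther back than shut.
Start: joints at [1.233, 0.333, 0.04, 1.465, -0.013, 1.343, -0.059], TCP at [0.154, -0.632, 0.202] pointing down, gripper open.
Joint ranges: [-2.58, 2.58], [-0.38, 2.09], [-1.3, 1.39], [0.25, 2.4], [-1.5, 4.64], [0.08, 2.09], [-2.65, 2.65]. Speed limits (rad/s): [2.22, 2.22, 2.79, 2.79, 3.14, 3.14, 3.14].

INTERFACE

Orientations are given as a rotation vector (axis times angle).
In Python, from bench import r, optics, sign_off gives the robot as it stands. The module is installed in compiled form; this text tells all that it offers.
- The arm moves only by the tool apply_moves, never from a script. Its argument "plan" is text: rows parted by semicolons, each of 4 numbers parted by spaces: the shift along the tool's x, y, z in m, then the turn about the tool's z in rad. A call has 1 to 10 rows; each row shifts and turns the commanded pose from where the row before left it, along the tool's axes as they then stand; what a row does not reach is not made up. A row lasts 1/12 s, in which the tool goes at most 41.7 mm and 7.16 degrees, less where a joint would pass 70% of its speed; a pose out of reach is approached as far as the arm can. A call is refused whole if a number of a shift passes 0.0417 or a number of a turn 0.125, either way. A call with a gripper value outside its range is refused whole. "hand" is the opening, from 0 (shut) to 1 (fully open), set as the call begins (left out, the last holds). The fingers move at their own pace and stop on an object; "force" is the grip in N (left out, the last holds). Time passes only in rows, so rows that do not move let the fingers close. It gives the time, the measured TCP pose, the force, the opening and the grip force at its end, in the units of the state.
- r.read_state(): the state, without advancing time (a new reading comes with each control period).
- optics.capture(name): name is "scene" or "top"; returns the picture (480x640x3 uint8, red, green, blue); there is no depth.
- optics.camera_info(name): a dict with "fx", "fy", "cx", "cy" (pixels), "camera_from_world" (4x4, takes a point from world to camera coordinates). Camera axes: x right, y down, z forward; pixel columns grow to the right and rows downward; lengths in m; the calibration is good to about 2 mm. A picture is of the moment at which its call begins. camera_info takes no time and is no camera call.
- sign_off(): hands the job in; it is judged then, once.
The state is a dict: "time_s": time; "q": joint angles; "qvel": joint speeds; "joint_efforts": joint torques, N m; "eef_pos": TCP position; "tool_rot": TCP orientation; "force": force on the tool from outside, world axes, zero at the start; "moment": the same for the moment, N m; "width": finger opening in m; "gripper_force": force on a finger pad.
Only numpy, scipy, OpenCV 4.12 (cv2) and the standard library are available. Lean on these libraries where they do the work, as an engineer would, in place of code of your own. Each camera call takes 0.05 s, during which the arm holds its last target. There are 200 camera calls.

## Working session

There is one attempt and no reset: what is moved stays moved. The work goes in short steps, Python scripts to look and compute and a tool call to move; the robot and the scene stay as the last step left them, time stands still between calls to the robot, and variables do not carry over. Pictures are saved under pics/ and viewed, at most 10 in all, crops included, and the job is handed in when it is done.

Besides the shell and the picture viewer there is one more tool, called after "Emit:" as name(argument=value, ...) on one line, values as JSON. apply_moves: Moves the arm, as the interface text tells. Its arguments: {"type":"object","properties":{"plan":{"type":"string"},"hand":{"type":"number"},"force":{"type":"number"}},"required":["plan"]}

```bash
mkdir -p pics; python3 - <<'E'
from bench import r, optics
import cv2,numpy as np
for n in("scene","top"):
    cv2.imwrite(f"pics/{n}0.png",optics.capture(n)[:,:,::-1]); i=optics.camera_info(n); print(n,i["fx"],i["fy"],i["cx"],i["cy"]);print(np.round(i["camera_from_world"],4).tolist())
s=r.read_state(); print({k:np.round(v,4).tolist() for k,v in s.items()})
E
```

```text
scene 559.554255726129 559.554255726129 313.05858251696935 232.2135497422401
[[-0.736, 0.6768, -0.0158, 0.4625], [0.4746, 0.4992, -0.725, -0.2626], [-0.4828, -0.5411, -0.6886, 1.3116], [0.0, 0.0, 0.0, 1.0]]
top 512.0091854810812 512.0091854810812 314.21232648572544 236.8987677210564
[[-0.0024, -1.0, 0.0082, 0.0128], [-0.993, 0.0014, -0.1178, 0.6489], [0.1178, -0.0085, -0.993, 0.9048], [0.0, 0.0, 0.0, 1.0]]
{'time_s': 0.1, 'q': [1.2328, 0.3339, 0.0399, 1.4662, -0.0134, 1.3433, -0.0585], 'qvel': [-0.001, -0.0008, 0.0002, -0.0008, -0.0006, 0.0013, -0.0001], 'joint_efforts': [0.0036, -66.0021, 1.3699, -40.6477, 0.017, 0.0091, -0.0001], 'eef_pos': [0.1536, -0.6311, 0.2015], 'tool_rot': [-3.1178, -0.3739, 0.0004], 'force': [0.0427, -0.9012, -0.045], 'moment': [-0.0097, 0.0117, -0.0771], 'gripper_force': 0.0, 'width': 0.0853}
```

View pics/scene0.png

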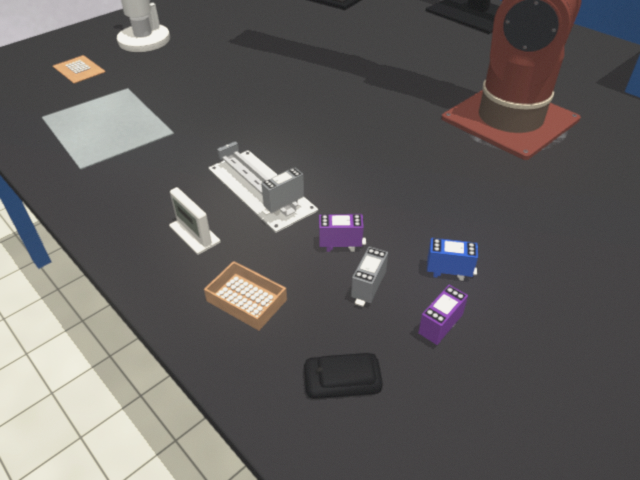

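View pics/top0.png

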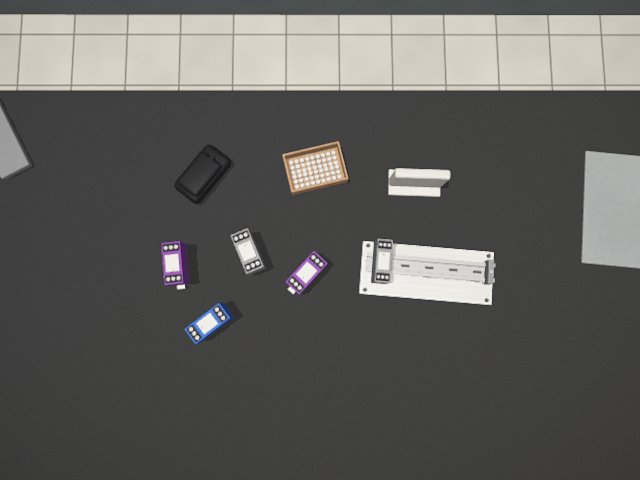

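Top view: grey module at about (247,251), its foot end up and to the left (the foot is visible in the scene view at (360,303)). The plate is at (427,272), with the fitted module at (384,260) and the clamp at (490,271).

```bash
python3 - <<'E'
import cv2,numpy as np
t=cv2.imread("pics/top0.png"); s=cv2.imread("pics/scene0.png")
a=cv2.resize(t[220:285,215:280],None,fx=6,fy=6,interpolation=cv2.INTER_CUBIC)
b=cv2.resize(s[240:310,340:400],(334,390),interpolation=cv2.INTER_CUBIC)
c=cv2.resize(t[232:312,350:500],(724,386-176),interpolation=cv2.INTER_CUBIC)
c=cv2.resize(t[235:310,355:500],(724,210+0),interpolation=cv2.INTER_CUBIC)
o=np.zeros((600,724,3),np.uint8);o[:390,:390]=a;o[:390,390:]=b;o[390:]=c
cv2.imwrite("pics/crop.png",o)
hsv=cv2.cvtColor(t,cv2.COLOR_BGR2HSV)
print(t[225:280:3,247].tolist()); print(t[251,225:270:3].tolist())
E
```

```text
[[65, 65, 67], [145, 145, 145], [109, 109, 109], [163, 166, 169], [89, 87, 89], [175, 174, 174], [234, 240, 241], [233, 239, 240], [232, 239, 240], [233, 239, 240], [232, 238, 239], [235, 242, 242], [180, 179, 179], [57, 56, 57], [231, 234, 237], [57, 57, 57], [148, 148, 146], [67, 68, 67], [65, 66, 65]]
[[67, 69, 68], [66, 67, 67], [66, 67, 68], [65, 67, 66], [158, 157, 159], [225, 231, 232], [233, 239, 240], [233, 239, 240], [232, 239, 240], [233, 240, 241], [160, 159, 160], [66, 66, 65], [49, 49, 49], [48, 50, 50], [62, 62, 62]]
```

View pics/crop.png

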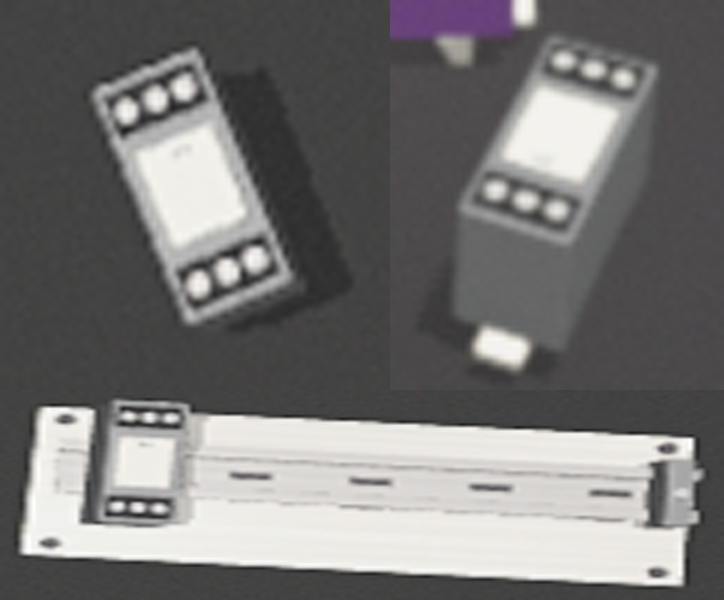

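The module's top face is a clean rectangle, with its foot end up-left in the top view. Plate corners and rail lines are visible. Next I'll measure them.

```bash
cat > h.py <<'E'
import cv2,numpy as np
from bench import optics
def ray(n,p,z):
    i=optics.camera_info(n);T=np.array(i["camera_from_world"]);R=T[:3,:3];c=-R.T@T[:3,3]
    d=R.T@np.array([(p[0]-i["cx"])/i["fx"],(p[1]-i["cy"])/i["fy"],1]);return c+d*(z-c[2])/d[2]
def proj(n,P):
    i=optics.camera_info(n);c=np.array(i["camera_from_world"])@np.append(P,1)
    return np.array([i["fx"]*c[0]/c[2]+i["cx"],i["fy"]*c[1]/c[2]+i["cy"]])
E
python3 - <<'E'
from h import *
np.set_printoptions(precision=4,suppress=True)
t=cv2.imread("pics/top0.png");g=cv2.cvtColor(t,cv2.COLOR_BGR2GRAY)
def rect(x0,y0,x1,y1,th,z,n="top",g=g):
    m=np.zeros_like(g);m[y0:y1,x0:x1]=(g[y0:y1,x0:x1]>th)*255
    c=max(cv2.findContours(m,0,2)[0],key=cv2.contourArea).reshape(-1,2)
    w=np.array([ray(n,p,z)[:2] for p in c],np.float32);R=cv2.minAreaRect(w);print(R,cv2.boxPoints(R).tolist());return R
rect(220,222,275,282,100,.0635)
rect(350,235,500,310,190,.006)
# corners by hand (crop)
mc=np.array([(95,93),(197,48),(298,272),(190,325)])/6+[215,220]
w=np.array([ray("top",p,.0635) for p in mc]);print("mod",w,w.mean(0))
pc=(np.array([(40,407),(693,438),(684,585),(20,555)])-[0,390])/[4.993,2.8]+[355,235]
w=np.array([ray("top",p,.006) for p in pc]);print("plate",w,w.mean(0))
# rail profile columns
for u in (415,440,465): print(u,g[240:306,u].tolist())
gs=cv2.cvtColor(cv2.imread("pics/scene0.png"),cv2.COLOR_BGR2GRAY)
o=(np.array([(550,36),(657,66),(573,243),(460,205)])-[390,0])/[334/60,390/70]+[340,240]
w=np.array([ray("scene",p,.0635) for p in o]);print("mod scene",w,w.mean(0))
E
```

```text
((0.6215527057647705, 0.13277684152126312), (0.07706425338983536, 0.034417882561683655), 23.035898208618164) [[0.5793591141700745, 0.13353562355041504], [0.5928271412849426, 0.10186222195625305], [0.6637462973594666, 0.1320180594921112], [0.6502782702445984, 0.1636914610862732]]
((0.5848106741905212, -0.20122480392456055), (0.24891433119773865, 0.1002761498093605), 84.98087310791016) [[0.5239763259887695, -0.3208182454109192], [0.6238679885864258, -0.3295912444591522], [0.645645022392273, -0.0816313624382019], [0.5457533597946167, -0.07285836338996887]]
mod [[0.6487 0.1611 0.0635]
 [0.6622 0.1309 0.0635]
 [0.5951 0.1001 0.0635]
 [0.5795 0.1319 0.0635]] [0.6214 0.131  0.0635]
plate [[ 0.6446 -0.0816  0.006 ]
 [ 0.623  -0.3306  0.006 ]
 [ 0.5239 -0.3228  0.006 ]
 [ 0.5446 -0.0727  0.006 ]] [ 0.584  -0.2019  0.006 ]
415 [64, 68, 65, 68, 56, 206, 232, 232, 232, 233, 233, 231, 233, 234, 232, 232, 224, 217, 217, 220, 180, 197, 218, 219, 217, 215, 217, 220, 219, 217, 216, 210, 212, 218, 221, 203, 224, 236, 235, 236, 235, 235, 235, 234, 236, 239, 239, 238, 236, 235, 236, 236, 236, 235, 235, 236, 239, 246, 196, 54, 64, 69, 69, 67, 64, 69]
440 [67, 67, 69, 67, 69, 65, 57, 168, 223, 232, 231, 234, 234, 232, 231, 233, 232, 234, 226, 214, 214, 218, 191, 198, 213, 216, 215, 213, 214, 215, 216, 215, 217, 207, 209, 215, 217, 205, 224, 236, 235, 236, 237, 235, 234, 234, 234, 237, 237, 237, 236, 234, 235, 236, 235, 233, 235, 237, 238, 246, 195, 44, 65, 67, 66, 64]
465 [65, 64, 65, 67, 68, 67, 66, 66, 60, 147, 224, 236, 232, 234, 236, 233, 232, 233, 234, 236, 232, 216, 211, 214, 202, 192, 204, 216, 214, 210, 212, 213, 212, 215, 216, 205, 206, 213, 213, 198, 214, 231, 234, 236, 237, 234, 234, 234, 234, 235, 236, 236, 236, 234, 235, 236, 235, 233, 233, 236, 238, 244, 195, 60, 64, 67]
mod scene [[0.5942 0.1005 0.0635]
 [0.5805 0.1307 0.0635]
 [0.649  0.1608 0.0635]
 [0.6617 0.1293 0.0635]] [0.6214 0.1303 0.0635]
```

Emit:
apply_moves(plan="0 0 0 -0.085; 0 0 0 -0.085; 0.0326 -0.0234 0 0; 0.0326 -0.0234 0 0; 0.0326 -0.0234 0 0; 0.0326 -0.0234 0 0; 0.0326 -0.0234 0 0; 0.0326 -0.0234 0 0; 0.0326 -0.0234 0 0; 0.0326 -0.0234 0 0", hand=0.65)

```text
time_s: 0.93
eef_pos: [0.3191, -0.3542, 0.2021]
tool_rot: [3.076, 0.638, -0.001]
force: [1.5, -0.2, 0.1]
width: 0.0556
gripper_force: 0.0
```

Emit:
apply_moves(plan="0.0326 -0.0234 0 0; 0.0326 -0.0234 0 0; 0.0326 -0.0234 0 0; 0.0326 -0.0234 0 0; 0.0326 -0.0234 0 0; 0.0326 -0.0234 0 0; 0.0326 -0.0234 0 0; 0.0326 -0.0234 0 0; 0.0326 -0.0234 0 0; 0.0326 -0.0234 0 0")

```text
time_s: 1.77
eef_pos: [0.5252, -0.0101, 0.2023]
tool_rot: [3.076, 0.637, 0.0]
force: [0.9, -0.5, 0.7]
width: 0.0559
gripper_force: 0.0
```

```bash
cat >> h.py <<'E'
from scipy.spatial.transform import Rotation as Ro
from bench import r
def delta(P,yaw_deg):
    s=r.read_state();R=Ro.from_rotvec(s["tool_rot"]).as_matrix();y=np.degrees(np.arctan2(R[1,0],R[0,0]))
    a=np.radians(yaw_deg);Rt=np.array([[np.cos(a),np.sin(a),0],[np.sin(a),-np.cos(a),0],[0,0,-1]])
    print("t",round(s["time_s"],2),"pos",np.round(s["eef_pos"],4),"yaw",round(y,2),"tz",np.round(R[:,2],4),"F",np.round(s["force"],2),"w",round(s["width"],4),"turn",round(np.radians(y-yaw_deg),4),"shift(after turn)",np.round(Rt.T@(np.array(P)-s["eef_pos"]),4))
E
python3 -c "
from h import *
delta([.6086,.1254,.026],23.4)"
```

```text
t 1.77 pos [ 0.5252 -0.0101  0.2023] yaw 23.4 tz [ 1.e-04 -2.e-04 -1.e+00] F [ 0.94 -0.45  0.73] w 0.0559 turn -0.0001 shift(after turn) [ 0.1303 -0.0912  0.1763]
```

Emit:
apply_moves(plan="0.0326 -0.0228 0 0; 0.0326 -0.0228 0 0; 0.0326 -0.0228 0 0; 0.0320 -0.0228 0 0; 0 0 0.03 0; 0 0 0.03 0; 0 0 0 0; 0 0 0 0")

```text
time_s: 2.43
eef_pos: [0.6064, 0.1229, 0.141]
tool_rot: [-3.076, -0.637, 0.006]
force: [0.2, 0.0, 0.9]
width: 0.0555
gripper_force: 0.0
```

```bash
python3 -c "
from h import *
delta([.6086,.1254,.026],23.4)
cv2.imwrite('pics/t1.png',cv2.resize(optics.capture('top')[200:300,190:310,::-1],None,fx=5,fy=5))"
```

```text
t 2.43 pos [0.6064 0.1229 0.141 ] yaw 23.42 tz [-3.8e-03 -6.0e-04 -1.0e+00] F [0.25 0.05 0.91] w 0.0555 turn 0.0003 shift(after turn) [ 0.003  -0.0015  0.115 ]
```

View pics/t1.png

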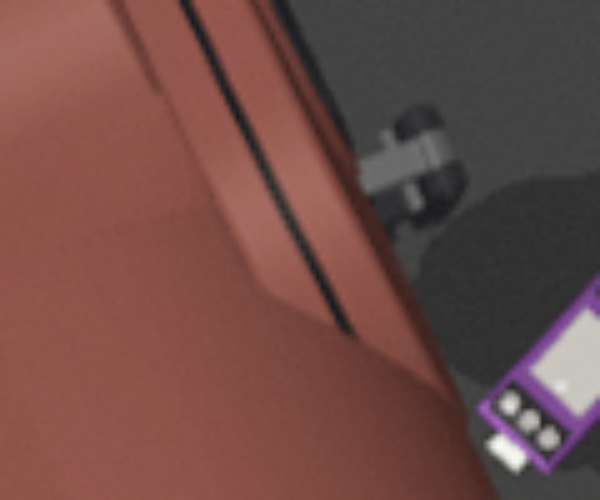

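The arm hides the module from above. Only a finger at about (420,170) in the crop and the purple look-alike are visible, and both are clear. Descending.

Emit:
apply_moves(plan="0.003 -0.0015 0.025 0; 0 0 0.025 0; 0 0 0.025 0; 0 0 0.02 0; 0 0 0.01 0; 0 0 0.01 0; 0 0 0 0; 0 0 0 0")

```text
time_s: 3.15
eef_pos: [0.6105, 0.1261, 0.0286]
tool_rot: [3.076, 0.637, 0.002]
force: [0.8, 0.7, 0.8]
width: 0.0553
gripper_force: 0.0
```

```bash
python3 -c "
from h import *
delta([.6086,.1254,.026],23.4)
cv2.imwrite('pics/s2.png',cv2.resize(optics.capture('scene')[200:330,290:450,::-1],None,fx=4,fy=4))"
```

```text
t 3.15 pos [0.6105 0.1261 0.0286] yaw 23.4 tz [ 1.3e-03  3.0e-04 -1.0e+00] F [0.75 0.66 0.79] w 0.0553 turn -0.0 shift(after turn) [-0.002  -0.0001  0.0026]
```

View pics/s2.png

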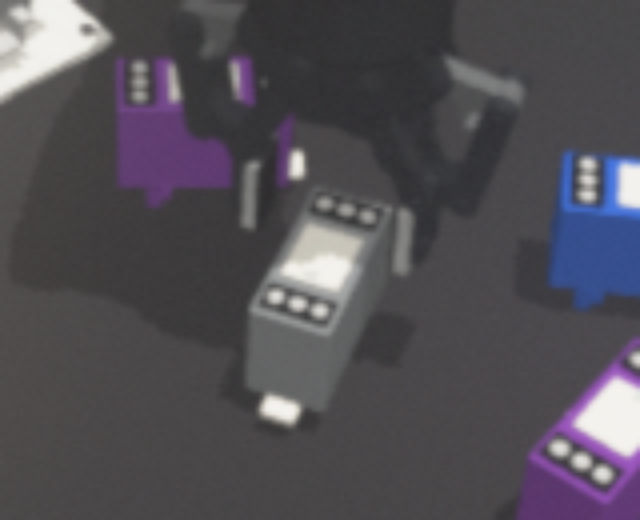

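Fingers straddle the near half of the module, pads at (248,195) and (402,240) in the crop. Close the gripper.

Emit:
apply_moves(plan="-0.002 0 0.0026 0; 0 0 0 0; 0 0 0 0; 0 0 0 0; 0 0 0 0; 0 0 0 0; 0 0 0 0; 0 0 0 0", hand=0, force=25)

```text
time_s: 3.87
eef_pos: [0.6083, 0.1254, 0.0256]
tool_rot: [3.076, 0.638, 0.001]
force: [-2.8, -0.7, 6.5]
width: 0.0331
gripper_force: 27.5
```

```bash
python3 -c "
from h import *
s=r.read_state();print(s['gripper_force'],s['moment'])
delta([.6086,.1254,.026],23.4)"
```

```text
27.502416372299194 [-0.15172068  0.45895881 -0.02279821]
t 3.87 pos [0.6083 0.1254 0.0256] yaw 23.42 tz [ 8.e-04 -1.e-04 -1.e+00] F [-2.78 -0.65  6.52] w 0.0331 turn 0.0003 shift(after turn) [ 0.0003  0.0001 -0.0004]
```

Emit:
apply_moves(plan="0 0 -0.01 0; 0 0 -0.025 0; 0 0 -0.04 0; 0 0 -0.04 0; 0 0 -0.02 0; 0 0 0 0; 0 0 0 0")

```text
time_s: 4.45
eef_pos: [0.6084, 0.1254, 0.1611]
tool_rot: [3.076, 0.637, 0.003]
force: [0.2, 0.0, -3.0]
width: 0.0334
gripper_force: 26.6
```

```bash
cat >> h.py <<'E'
PL=np.array([.5845,-.2015]);A=np.radians(-5.0);RX=np.array([np.cos(A),np.sin(A)]);RY=np.array([-np.sin(A),np.cos(A)])
def toplate(w): d=np.array(w[:2])-PL;return np.array([d@RX,d@RY])
def fromplate(x,y): return PL+x*RX+y*RY
E
python3 - <<'E'
from h import *
for z in (.034,.038,.042):
  for u,f,n in((415,256,275.2),(440,258.4,277.2),(465,260.6,279.3)):
    print(z,u,np.round(toplate(ray("top",(u,f),z))*1e3,1),np.round(toplate(ray("top",(u,n),z))*1e3,1))
print("bay",fromplate(0,-.009))
s=r.read_state();print(s['moment'],s['gripper_force'])
delta([*fromplate(-.06,-.009),.15],-5)
E
```

```text
0.034 415 [26.7 29.6] [-8.6 27.4]
0.034 440 [ 26.2 -16.7] [ -8.4 -18.6]
0.034 465 [ 26.1 -63. ] [ -8.3 -64.7]
0.038 415 [26.3 30.4] [-8.9 28.3]
0.038 440 [ 25.8 -15.7] [ -8.6 -17.6]
0.038 465 [ 25.7 -61.8] [ -8.5 -63.5]
0.042 415 [25.9 31.2] [-9.1 29.1]
0.042 440 [ 25.4 -14.7] [ -8.8 -16.6]
0.042 465 [ 25.3 -60.6] [ -8.8 -62.3]
bay [ 0.5837156  -0.21046575]
[-0.07686687  0.05471682  0.00298377] 26.569982171058655
t 4.45 pos [0.6084 0.1254 0.1611] yaw 23.42 tz [ 2.2e-03  1.0e-04 -1.0e+00] F [ 0.22  0.02 -2.98] w 0.0334 turn 0.496 shift(after turn) [-0.0554  0.3367  0.0111]
```

```bash
python3 - <<'E'
from h import *
delta([*fromplate(-.013,-.009),.085],-5)
E
```

```text
t 4.45 pos [0.6084 0.1254 0.1611] yaw 23.42 tz [ 2.2e-03  1.0e-04 -1.0e+00] F [ 0.22  0.02 -2.98] w 0.0334 turn 0.496 shift(after turn) [-0.0084  0.3367  0.0761]
```

Emit:
apply_moves(plan="0 0 0 0.124; 0 0 0 0.124; 0 0 0 0.124; 0 0 0 0.124; 0 0.03 0 0; 0 0.035 0 0; 0 0.035 0 0; 0 0.035 0 0; 0 0.035 0 0; 0 0.035 0 0")

```text
time_s: 5.28
eef_pos: [0.5883, -0.0806, 0.1577]
tool_rot: [-3.138, 0.137, 0.005]
force: [1.0, -0.4, -3.6]
width: 0.0334
gripper_force: 26.6
```

Emit:
apply_moves(plan="0 0.035 0 0; 0 0.035 0 0; 0 0.03 0 0; 0 0.02 0 0; 0 0.01 0 0; 0 0 0 0; 0 0 0 0")

```text
time_s: 5.87
eef_pos: [0.5783, -0.2072, 0.1586]
tool_rot: [-3.137, 0.136, 0.003]
force: [0.4, 2.0, -2.8]
width: 0.0331
gripper_force: 26.6
```

```bash
python3 - <<'E'
from h import *
delta([*fromplate(-.013,-.009),.08],-5)
E
```

```text
t 5.87 pos [ 0.5783 -0.2072  0.1586] yaw -4.98 tz [-0.0016  0.0016 -1.    ] F [ 0.42  2.04 -2.76] w 0.0331 turn 0.0004 shift(after turn) [-0.0074  0.0028  0.0786]
```

Emit:
apply_moves(plan="-0.0074 0.003 0.02 0; 0 0 0.025 0; 0 0 0.02 0; 0 0 0.01 0; 0 0 0.008 0; 0 0 0 0; 0 0 0 0; 0 0 0 0")

```text
time_s: 6.53
eef_pos: [0.5721, -0.2105, 0.078]
tool_rot: [3.138, -0.136, 0.003]
force: [0.6, -0.2, -2.5]
width: 0.0333
gripper_force: 26.5
```

```bash
python3 - <<'E'
from h import *
delta([*fromplate(-.013,-.009),.07],-5)
s=r.read_state();print(s['moment'])
cv2.imwrite('pics/s3.png',cv2.resize(optics.capture('scene')[100:250,190:350,::-1],None,fx=4,fy=4,interpolation=2))
E
```

```text
t 6.53 pos [ 0.5721 -0.2105  0.078 ] yaw -4.96 tz [ 1.8e-03 -4.0e-04 -1.0e+00] F [ 0.61 -0.19 -2.45] w 0.0333 turn 0.0006 shift(after turn) [-0.0015 -0.0011  0.008 ]
[-0.01009916  0.01559399 -0.00433324]
```

View pics/s3.png

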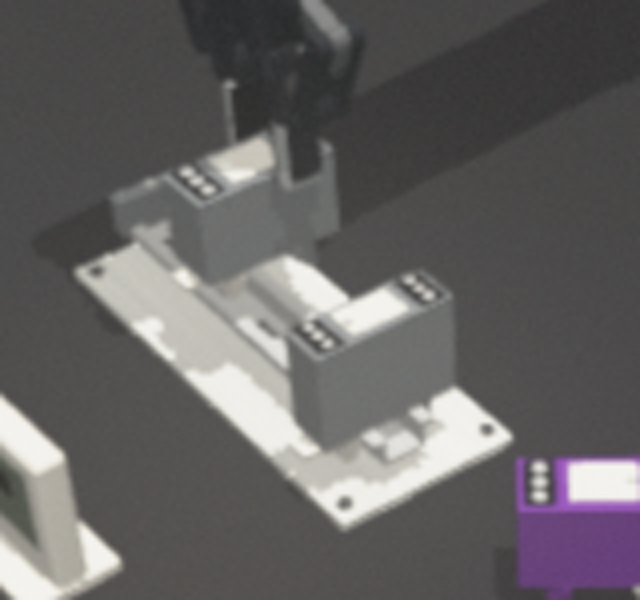

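The held module at about (230,210) in the crop is level above the rail, with its foot end towards the camera and well clear of the fitted module. Feel downwards.

Emit:
apply_moves(plan="-0.001 -0.001 0.002 0; 0 0 0.002 0; 0 0 0.001 0; 0 0 0.001 0; 0 0 0 0; 0 0 0 0")

```text
time_s: 7.08
eef_pos: [0.5702, -0.2097, 0.0706]
tool_rot: [-3.138, 0.137, 0.0]
force: [-0.5, -0.0, -1.5]
width: 0.0329
gripper_force: 26.6
```

Emit:
apply_moves(plan="0 0 0.001 0; 0 0 0.001 0; 0 0 0 0; 0 0 0 0")

```text
time_s: 7.42
eef_pos: [0.5702, -0.2097, 0.0686]
tool_rot: [-3.139, 0.137, 0.0]
force: [0.2, 0.1, -2.4]
width: 0.0332
gripper_force: 26.6
```

Emit:
apply_moves(plan="0 0 0.001 0; 0 0 0.001 0; 0 0 0 0; 0 0 0 0")

```text
time_s: 7.75
eef_pos: [0.5701, -0.2097, 0.0666]
tool_rot: [-3.139, 0.137, 0.0]
force: [-0.4, -0.2, -1.9]
width: 0.0331
gripper_force: 26.6
```

Emit:
apply_moves(plan="0 0 0.001 0; 0 0 0.001 0; 0 0 0 0; 0 0 0 0")

```text
time_s: 8.08
eef_pos: [0.5701, -0.2097, 0.0646]
tool_rot: [-3.138, 0.137, 0.0]
force: [-0.2, -0.9, -2.7]
width: 0.0331
gripper_force: 26.6
```

Emit:
apply_moves(plan="0 0 0.001 0; 0 0 0.001 0; 0 0 0 0; 0 0 0 0")

```text
time_s: 8.42
eef_pos: [0.5702, -0.2097, 0.0627]
tool_rot: [-3.139, 0.137, 0.0]
force: [0.1, -0.4, -3.1]
width: 0.0331
gripper_force: 26.6
```

Emit:
apply_moves(plan="0 0 0.001 0; 0 0 0.001 0; 0 0 0 0; 0 0 0 0")

```text
time_s: 8.75
eef_pos: [0.5703, -0.2097, 0.0608]
tool_rot: [3.139, -0.137, 0.0]
force: [-1.0, 0.1, 0.1]
width: 0.0331
gripper_force: 26.7
```

Emit:
apply_moves(plan="0 0 0.0005 0; 0 0 0.0005 0; 0 0 0 0; 0 0 0 0")

```text
time_s: 9.08
eef_pos: [0.5701, -0.2097, 0.0604]
tool_rot: [3.138, -0.137, -0.0]
force: [-4.4, 1.7, 7.2]
width: 0.0331
gripper_force: 27.5
```

```bash
python3 - <<'E'
from h import *
delta([*fromplate(-.013,-.009),.0608],-5)
s=r.read_state();print(s['moment'])
E
```

```text
t 9.08 pos [ 0.5701 -0.2097  0.0604] yaw -5.0 tz [-1.e-04 -3.e-04 -1.e+00] F [-4.37  1.73  7.24] w 0.0331 turn 0.0 shift(after turn) [ 0.0006 -0.0005 -0.0004]
[ 0.23155641  0.99638672 -0.0273773 ]
```

Emit:
apply_moves(plan="-0.0015 0 0 0; -0.0015 0 0.0007 0; -0.0015 0 0.0012 0; 0 0 0 0; 0 0 0 0", force=20)

```text
time_s: 9.5
eef_pos: [0.5661, -0.2093, 0.0582]
tool_rot: [3.138, -0.137, 0.001]
force: [0.0, 0.1, 5.0]
width: 0.0333
gripper_force: 27.4
```

Emit:
apply_moves(plan="-0.001 0 0.0008 0; -0.001 0 0.0008 0; 0 0 0 0; 0 0 0 0")

```text
time_s: 9.83
eef_pos: [0.5638, -0.2091, 0.0565]
tool_rot: [3.139, -0.137, 0.0]
force: [-1.9, 1.1, 6.4]
width: 0.0329
gripper_force: 27.7
```

Emit:
apply_moves(plan="-0.001 0 0.001 0; -0.001 0 0.001 0; -0.001 0 0.001 0; 0 0 0 0; 0 0 0 0")

```text
time_s: 10.25
eef_pos: [0.5603, -0.2089, 0.0535]
tool_rot: [-3.139, 0.137, 0.001]
force: [-4.2, 1.4, 8.2]
width: 0.0331
gripper_force: 28.3
```

```bash
python3 - <<'E'
from h import *
cv2.imwrite('pics/s4.png',cv2.resize(optics.capture('scene')[110:210,190:310,::-1],None,fx=6,fy=6,interpolation=2))
E
```

```text
(no output)
```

View pics/s4.png

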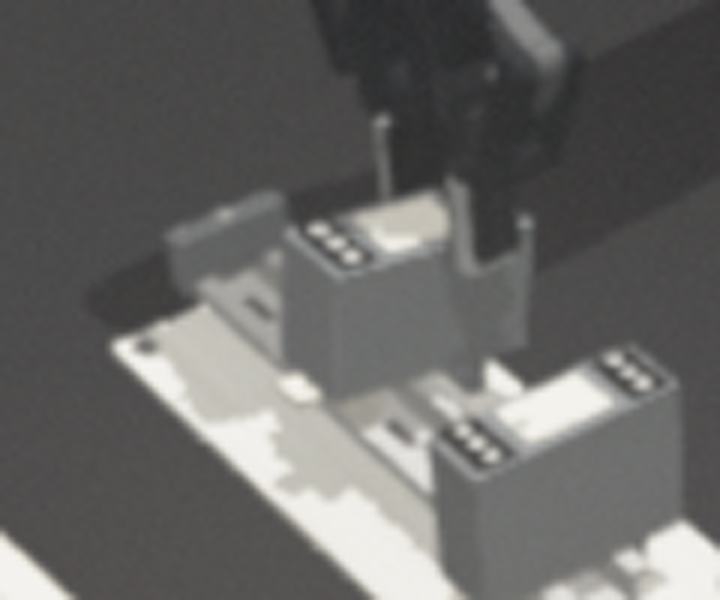

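The module now tilts far end up: top edge (345,278) to (450,240) in the crop, flatter than the fitted module's. The foot is at (300,387), on the far flange. I'll get the tilt numerically by casting rays onto the module's side plane.

```bash
cat >> h.py <<'E'
def side(p,off=.017,n="scene"):
    "pixel ray onto the module's +y side plane -> (plate x, z) mm"
    i=optics.camera_info(n);T=np.array(i["camera_from_world"]);R=T[:3,:3];c=-R.T@T[:3,3]
    d=R.T@np.array([(p[0]-i["cx"])/i["fx"],(p[1]-i["cy"])/i["fy"],1])
    y=toplate(r.read_state()["eef_pos"])[1]+off
    k=(y-(c[:2]-PL)@RY)/(d[:2]@RY);P=c+k*d;return np.round(np.array([toplate(P)[0],P[2]])*1e3,1)
E
python3 - <<'E'
from h import *
f=lambda x,y:side((x/6+190,y/6+110))
for p in((345,278),(450,240),(335,400),(475,378)): print(p,f(*p))
print(toplate(r.read_state()["eef_pos"]))
i=optics.camera_info
E
```

```text
(345, 278) [ 28.2 100.9]
(450, 240) [-11.3  97.9]
(335, 400) [37. 57.]
(475, 378) [-16.   40.4]
[-0.023469  -0.0094228]
```

Emit:
apply_moves(plan="-0.001 0 0.0013 0; -0.001 0 0.0013 0; -0.001 0 0.0014 0; 0 0 0 0; 0 0 0 0")

```text
time_s: 10.72
eef_pos: [0.5566, -0.2085, 0.0494]
tool_rot: [-3.139, 0.137, 0.004]
force: [-6.3, 2.4, 10.5]
width: 0.0329
gripper_force: 29.4
```

Emit:
apply_moves(plan="-0.001 0 0.0015 0; -0.001 0 0.0015 0; -0.0005 0 0.001 0; 0 0 0 0; 0 0 0 0")

```text
time_s: 11.13
eef_pos: [0.5537, -0.2083, 0.0453]
tool_rot: [-3.138, 0.137, 0.005]
force: [-8.5, 2.5, 10.9]
width: 0.033
gripper_force: 30.5
```

Emit:
apply_moves(plan="-0.001 0 0 0; -0.001 0 0 0; 0 0 0 0; 0 0 0 0")

```text
time_s: 11.47
eef_pos: [0.5533, -0.2082, 0.0453]
tool_rot: [-3.139, 0.137, 0.0]
force: [-0.7, -0.2, 5.4]
width: 0.0331
gripper_force: 29.7
```

```bash
python3 - <<'E'
from h import *
cv2.imwrite('pics/s5.png',cv2.resize(optics.capture('scene')[110:200,200:290,::-1],None,fx=6.6,fy=6.6,interpolation=2))
print(toplate(r.read_state()["eef_pos"]))
E
```

```text
[-0.03053171 -0.00939749]
```

View pics/s5.png

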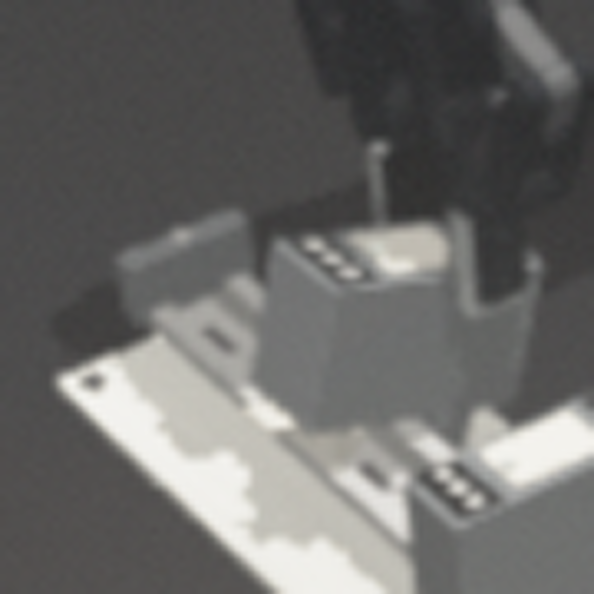

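The module is now tilted strongly. Corners: top far (343,290), bottom far (322,430), top edge running to (447,272). The foot at (270,410) rests near the far rail edge.

```bash
python3 - <<'E'
from h import *
f=lambda x,y:side((x/6.6+200,y/6.6+110))
a,b,c=f(343,290),f(322,430),f(447,272)
print(a,b,c,np.arctan2(b[0]-a[0],a[1]-b[1]),np.arctan2(a[1]-c[1],a[0]-c[0]))
print(ray("scene",(270/6.6+200,420/6.6+110),.0354),toplate(ray("scene",(270/6.6+200,420/6.6+110),.0354)))
E
```

```text
[ 18.1 101.9] [30.2 57.4] [-17.1  92.5] 0.2654913037670616 0.2609559985218534
[ 0.60760698 -0.2354816   0.0354    ] [ 0.02598074 -0.03183838]
```

Emit:
apply_moves(plan="-0.001 0 0.001 0; -0.001 0 0.001 0; -0.001 0 0.001 0; -0.0005 0 0.0008 0; 0 0 0 0; 0 0 0 0")

```text
time_s: 12.02
eef_pos: [0.5496, -0.2079, 0.0413]
tool_rot: [-3.138, 0.137, 0.001]
force: [-2.1, 1.0, 5.1]
width: 0.0334
gripper_force: 29.9
```

Emit:
apply_moves(plan="-0.001 0 0 0; 0 0 0 0; 0 0 0 0")

```text
time_s: 12.27
eef_pos: [0.549, -0.2078, 0.0413]
tool_rot: [-3.139, 0.137, -0.001]
force: [1.1, 0.2, 1.6]
width: 0.0335
gripper_force: 29.5
```

```bash
python3 - <<'E'
from h import *
cv2.imwrite('pics/s6.png',cv2.resize(optics.capture('scene')[110:200,200:290,::-1],None,fx=6.6,fy=6.6,interpolation=2))
s=r.read_state();print(toplate(s["eef_pos"]),s["eef_pos"][2],s["force"])
E
```

```text
[-0.03479137 -0.00940426] 0.04135507254656864 [ 1.21341739 -0.36314324  1.01235663]
```

View pics/s6.png

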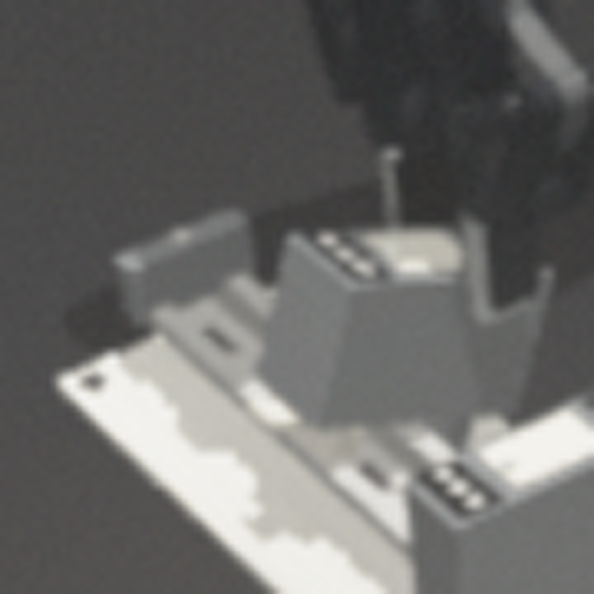

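Top far corner is at (357,288), bottom far at (323,425), top edge to (460,282): steeper than before, and the foot at (270,402) stays on the far edge.

```bash
python3 - <<'E'
from h import *
f=lambda x,y:side((x/6.6+200,y/6.6+110))
a,b,c=f(357,288),f(323,425),f(460,282)
print(a,b,c,np.arctan2(b[0]-a[0],a[1]-b[1]),np.arctan2(a[1]-c[1],a[0]-c[0]))
E
```

```text
[ 13.4 100.5] [29.7 59. ] [-21.2  87.1] 0.3742590614710784 0.36949581106931817
```

Emit:
apply_moves(plan="0.001 0 0 0; 0.001 0 0 0; 0.001 0 0 0; 0.001 0 0 0; 0 0 0 0; 0 0 0 0")

```text
time_s: 12.82
eef_pos: [0.5516, -0.2083, 0.0413]
tool_rot: [-3.139, 0.137, 0.004]
force: [-6.0, 1.0, 6.6]
width: 0.0333
gripper_force: 30.2
```

Emit:
apply_moves(plan="0.001 0 0 0; 0.001 0 0 0; 0 0 0 0; 0 0 0 0")

```text
time_s: 13.15
eef_pos: [0.5536, -0.2085, 0.0413]
tool_rot: [3.138, -0.138, -0.004]
force: [-5.3, 1.0, 7.3]
width: 0.0331
gripper_force: 30.1
```

Emit:
apply_moves(plan="0 0 -0.0006 0; 0.001 0 0 0; 0.001 0 0 0; 0 0 0 0; 0 0 0 0")

```text
time_s: 13.57
eef_pos: [0.5566, -0.2085, 0.0414]
tool_rot: [-3.138, 0.137, 0.001]
force: [0.8, -0.3, -2.1]
width: 0.0332
gripper_force: 29.1
```

```bash
python3 - <<'E'
from h import *
s=r.read_state();print(toplate(s["eef_pos"]),s["eef_pos"][2],s["force"],s["moment"])
E
```

```text
[-0.02717881 -0.00939844] 0.04141654562316714 [ 0.82414093 -0.34874155 -2.12606312] [-0.09475532 -0.06239198 -0.02886837]
```

Emit:
apply_moves(plan="0.001 0 0 0; 0.001 0 0 0; 0 0 0 0; 0 0 0 0")

```text
time_s: 13.9
eef_pos: [0.5587, -0.2086, 0.0418]
tool_rot: [-3.138, 0.137, 0.001]
force: [0.3, -0.1, -2.5]
width: 0.033
gripper_force: 29.1
```

Emit:
apply_moves(plan="0.001 0 0 0; 0.0005 0 0 0; 0 0 0 0; 0 0 0 0")

```text
time_s: 14.23
eef_pos: [0.5597, -0.2088, 0.0419]
tool_rot: [-3.138, 0.137, 0.002]
force: [-4.2, 0.8, 0.0]
width: 0.0335
gripper_force: 29.3
```

Emit:
apply_moves(plan="0.001 0 0 0; 0.0005 0 0 0; 0 0 0 0; 0 0 0 0")

```text
time_s: 14.57
eef_pos: [0.5613, -0.209, 0.0421]
tool_rot: [-3.139, 0.137, 0.001]
force: [-5.4, 0.0, 2.2]
width: 0.0331
gripper_force: 29.7
```

```bash
python3 - <<'E'
from h import *
cv2.imwrite('pics/s7.png',cv2.resize(optics.capture('scene')[110:200,200:290,::-1],None,fx=6.6,fy=6.6,interpolation=2))
s=r.read_state();print(toplate(s["eef_pos"]),s["eef_pos"][2],s["force"],s["moment"])
E
```

```text
[-0.02241946 -0.00950313] 0.04216171198565728 [-4.92452771  0.13312737  3.44376067] [ 0.21378994  1.34268978 -0.00597581]
```

View pics/s7.png

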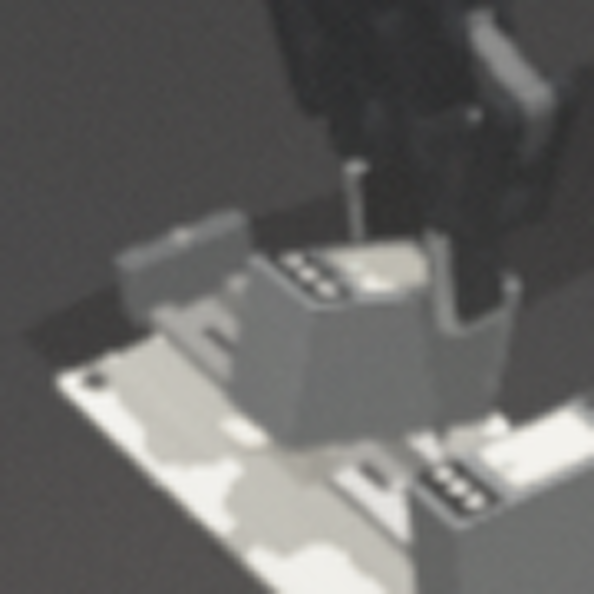

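The foot at (245,430) is now outside the far rail edge. Top far corner at (317,305), bottom far at (287,445), top edge to (428,293). The contact force has started.

```bash
python3 - <<'E'
from h import *
f=lambda x,y:side((x/6.6+200,y/6.6+110))
a,b,c=f(317,305),f(287,445),f(428,293)
print(a,b,c,np.arctan2(b[0]-a[0],a[1]-b[1]),np.arctan2(a[1]-c[1],a[0]-c[0]))
E
```

```text
[ 27.  100.6] [42.2 57.7] [-10.1  88.1] 0.3405113828938593 0.32498156092393304
```

Emit:
apply_moves(plan="0 0 -0.001 0; 0 0 0 0; 0 0 0 0")

```text
time_s: 14.87
eef_pos: [0.5613, -0.209, 0.0427]
tool_rot: [-3.138, 0.137, 0.001]
force: [-4.1, 0.2, -2.6]
width: 0.0333
gripper_force: 29.2
```

Emit:
apply_moves(plan="0 0 -0.001 0; 0 0 0 0; 0 0 0 0")

```text
time_s: 15.12
eef_pos: [0.5614, -0.2089, 0.0436]
tool_rot: [-3.138, 0.137, 0.001]
force: [-3.8, 0.8, -4.1]
width: 0.0332
gripper_force: 28.8
```

Emit:
apply_moves(plan="0.001 0 0 0; 0 0 0 0; 0 0 0 0")

```text
time_s: 15.37
eef_pos: [0.5629, -0.209, 0.044]
tool_rot: [-3.139, 0.137, -0.0]
force: [-3.5, 0.1, -4.5]
width: 0.033
gripper_force: 28.9
```

Emit:
apply_moves(plan="0 0 -0.001 0; 0 0 0 0; 0 0 0 0")

```text
time_s: 15.62
eef_pos: [0.5627, -0.209, 0.0444]
tool_rot: [-3.138, 0.137, 0.0]
force: [1.5, -1.0, -14.3]
width: 0.0331
gripper_force: 27.8
```

Fz is −14 N on lifting, so the lip is caught under the flange. I'll ease back and push home in x.

Emit:
apply_moves(plan="0 0 0.0009 0; 0.0007 0 0 0; 0.0007 0 0 0; 0 0 0 0; 0 0 0 0")

```text
time_s: 16.03
eef_pos: [0.5642, -0.2092, 0.0444]
tool_rot: [3.139, -0.137, 0.0]
force: [-2.9, 0.1, -3.7]
width: 0.0333
gripper_force: 28.9
```

Emit:
apply_moves(plan="0.0008 0 0 0; 0 0 0 0; 0 0 0 0")

```text
time_s: 16.28
eef_pos: [0.5652, -0.2093, 0.0445]
tool_rot: [3.138, -0.137, 0.001]
force: [-3.8, 1.1, -1.3]
width: 0.0331
gripper_force: 29.3
```

Emit:
apply_moves(plan="0.001 0 0 0; 0 0 0 0; 0 0 0 0")

```text
time_s: 16.53
eef_pos: [0.5663, -0.2094, 0.0445]
tool_rot: [3.138, -0.137, 0.001]
force: [-3.8, 1.1, 0.6]
width: 0.0332
gripper_force: 29.5
```

Emit:
apply_moves(plan="0.001 0 0 0; 0 0 0 0; 0 0 0 0")

```text
time_s: 16.78
eef_pos: [0.5671, -0.2096, 0.0443]
tool_rot: [3.138, -0.137, 0.0]
force: [-4.6, 1.1, 0.8]
width: 0.033
gripper_force: 29.6
```

```bash
cat > blobs.py <<'E'
from h import *
def blobs(im,ox,oy,f):
    g=cv2.cvtColor(im,cv2.COLOR_BGR2GRAY);bg=cv2.morphologyEx(g,cv2.MORPH_TOPHAT,np.ones((int(6*f)|1,)*2,np.uint8))
    n,l,s,c=cv2.connectedComponentsWithStats((bg>60).astype(np.uint8))
    return [(round(c[i][0]/f+ox,1),round(c[i][1]/f+oy,1),round(s[i][4]/f/f,1)) for i in range(1,n) if 1<s[i][4]/f/f<60]
E
python3 - <<'E'
from blobs import *
im=np.ascontiguousarray(optics.capture("scene")[110:200,200:290,::-1]);cv2.imwrite("pics/s8.png",im)
up=cv2.resize(im,None,fx=6.6,fy=6.6,interpolation=2)
print("now",blobs(up,200,110,6.6))
for n in("s7","s6"): print(n,blobs(cv2.imread(f"pics/{n}.png"),200,110,6.6))
E
```

```text
now [(np.float64(273.0), np.float64(118.1), np.float64(28.1)), (np.float64(277.8), np.float64(123.9), np.float64(1.7)), (np.float64(243.0), np.float64(152.4), np.float64(8.5)), (np.float64(275.4), np.float64(152.2), np.float64(2.1)), (np.float64(246.8), np.float64(155.5), np.float64(3.4)), (np.float64(212.1), np.float64(169.8), np.float64(25.8)), (np.float64(285.7), np.float64(172.7), np.float64(1.0)), (np.float64(273.4), np.float64(174.5), np.float64(12.2)), (np.float64(289.5), np.float64(176.9), np.float64(2.1)), (np.float64(237.1), np.float64(177.5), np.float64(2.5)), (np.float64(269.4), np.float64(183.7), np.float64(15.3)), (np.float64(256.9), np.float64(185.6), np.float64(28.2)), (np.float64(260.3), np.float64(182.7), np.float64(1.7))]
s7 [(np.float64(275.7), np.float64(118.2), np.float64(27.8)), (np.float64(280.6), np.float64(123.9), np.float64(2.3)), (np.float64(253.7), np.float64(135.4), np.float64(2.0)), (np.float64(244.6), np.float64(149.5), np.float64(2.0)), (np.float64(252.2), np.float64(149.6), np.float64(2.3)), (np.float64(246.5), np.float64(151.4), np.float64(2.8)), (n
[... 736 characters left out ...]
at64(5.1)), (np.float64(252.4), np.float64(148.5), np.float64(1.9)), (np.float64(219.4), np.float64(149.7), np.float64(1.5)), (np.float64(254.8), np.float64(150.4), np.float64(2.7)), (np.float64(262.5), np.float64(150.2), np.float64(2.0)), (np.float64(212.4), np.float64(168.9), np.float64(29.7)), (np.float64(240.7), np.float64(171.3), np.float64(18.6)), (np.float64(285.7), np.float64(172.6), np.float64(1.2)), (np.float64(289.5), np.float64(176.9), np.float64(2.2)), (np.float64(265.9), np.float64(178.0), np.float64(16.6)), (np.float64(269.4), np.float64(183.7), np.float64(15.6)), (np.float64(256.8), np.float64(185.5), np.float64(30.1)), (np.float64(260.4), np.float64(182.4), np.float64(4.3))]
```

```bash
python3 - <<'E'
from h import *
for n,p,t in(("s6",(254.8,150.4),(-34.8,41.3)),("s7",(249.4,153.6),(-22.6,42.1)),("now",(246.8,155.5),None)):
    q=side(p,.0095)
    if t is None: s=r.read_state();t=(toplate(s["eef_pos"])[0]*1e3,s["eef_pos"][2]*1e3)
    v=q-np.array(t)-[0,22];print(n,q,np.round(t,1),np.round(v,1),np.hypot(*v),np.arctan2(v[1],v[0]))
E
```

```text
s6 [  6.8 100.8] [-34.8  41.3] [41.6 37.5] 56.00723167591842 0.7336113856261701
s7 [19.2 98.9] [-22.6  42.1] [41.8 34.8] 54.390072623595564 0.6942674664386465
now [25.2 97.2] [-16.7  44.3] [41.9 30.9] 52.038660105399515 0.6352317962047466
```

Numbers show the slot home on the near edge and the tilt already down to about 0.29 rad. I'll keep rocking by moving the grip around the near edge.

Emit:
apply_moves(plan="0.001 0 -0.0002 0; 0.001 0 -0.0002 0; 0.001 0 -0.0002 0; 0 0 0 0; 0 0 0 0")

```text
time_s: 17.25
eef_pos: [0.5694, -0.2098, 0.0447]
tool_rot: [3.139, -0.137, -0.002]
force: [-6.5, 0.6, 2.2]
width: 0.033
gripper_force: 29.9
```

Emit:
apply_moves(plan="0.001 0 -0.0001 0; 0.001 0 -0.0001 0; 0 0 0 0; 0 0 0 0")

```text
time_s: 17.58
eef_pos: [0.5711, -0.2099, 0.0448]
tool_rot: [-3.139, 0.137, 0.003]
force: [-7.8, 1.7, 2.1]
width: 0.0334
gripper_force: 30.0
```

Emit:
apply_moves(plan="0.001 0 -0.0001 0; 0.001 0 -0.0001 0; 0 0 0 0; 0 0 0 0")

```text
time_s: 17.92
eef_pos: [0.5729, -0.2101, 0.0449]
tool_rot: [-3.138, 0.137, 0.003]
force: [-8.5, 0.8, 2.3]
width: 0.0334
gripper_force: 30.1
```

```bash
python3 - <<'E'
from blobs import *
im=np.ascontiguousarray(optics.capture("scene")[110:200,200:290,::-1]);cv2.imwrite("pics/s9.png",im)
print([tuple(map(float,b)) for b in blobs(cv2.resize(im,None,fx=6.6,fy=6.6,interpolation=2),200,110,6.6) if b[0]<255])
s=r.read_state();print(toplate(s["eef_pos"])*1e3)
for p in [b[:2] for b in blobs(cv2.resize(im,None,fx=6.6,fy=6.6,interpolation=2),200,110,6.6) if 240<b[0]<255 and 150<b[1]<165]: print(p,side(p,.0095))
E
```

```text
[(241.5, 155.4, 17.5), (212.0, 169.6, 19.6)]
[-10.84009926  -9.53478268]
(np.float64(241.5), np.float64(155.4)) [ 36.5 102.5]
```

```bash
python3 - <<'E'
from h import *
q=side((241.5,155.4),0);print(q)
# th from screw at S+(49.5,51.1) rotated, S at E=(-8.9+1.5?,33.9)
for th in(.1,.15,.2,.25,.3):
    c,s=np.cos(th),np.sin(th);print(th,q-np.array([49.5*c-51.1*s,49.5*s+51.1*c]))
E
```

```text
[31.4 94.9]
0.1 [-12.75121859  39.11353303]
0.15 [-9.90787979 36.97661036]
0.2 [-6.9612928 34.984466 ]
0.25 [-3.91882256 33.14207927]
0.3 [-0.78807365 31.45405518]
```

Tilt is now about 0.2 rad, so the foot ramp is about at the far edge. Ease off, release, and go up to press from above.

Emit:
apply_moves(plan="-0.0008 0 0 0; 0 0 0 0")

```text
time_s: 18.13
eef_pos: [0.5727, -0.21, 0.0449]
tool_rot: [-3.139, 0.137, 0.001]
force: [-5.4, 0.4, -0.2]
width: 0.0335
gripper_force: 29.7
```

Emit:
apply_moves(plan="0 0 0 0; 0 0 0 0; 0 0 0 0; 0 0 0 0; 0 0 0 0; 0 0 0 0", hand=0.65)

```text
time_s: 18.63
eef_pos: [0.5734, -0.21, 0.0453]
tool_rot: [3.139, -0.137, 0.001]
force: [-0.2, 0.6, 0.5]
width: 0.0555
gripper_force: 0.0
```

```bash
python3 - <<'E'
from blobs import *
im=np.ascontiguousarray(optics.capture("scene")[110:200,200:290,::-1]);cv2.imwrite("pics/s10.png",im)
up=cv2.resize(im,None,fx=6.6,fy=6.6,interpolation=2)
for b in blobs(up,200,110,6.6):
  if 235<b[0]<256 and 145<b[1]<170: print(tuple(map(float,b)),side(b[:2],0))
E
```

```text
(245.7, 151.6, 1.1) [21.4 99.3]
(240.8, 154.5, 10.0) [32.7 97.6]
(251.6, 155.5, 1.3) [ 9.6 84.9]
(244.5, 157.5, 4.7) [25.6 87.4]
```

The screw marks have not moved, so the module stands hooked with its ramp on the far edge. Go up, shut the fingers and move over the far end.

Emit:
apply_moves(plan="0 0 -0.01 0; 0 0 -0.02 0; 0 0 -0.03 0; 0 0 -0.025 0; 0 0 0 0; 0 0 0 0; 0 0 0 0")

```text
time_s: 19.27
eef_pos: [0.573, -0.21, 0.1303]
tool_rot: [3.138, -0.137, 0.0]
force: [-0.9, -0.3, -0.2]
width: 0.0556
gripper_force: 0.0
```

Emit:
apply_moves(plan="0 0 0 0; 0 0 0 0; 0 0 0 0; 0 0 0 0; 0 0 0 0; 0 0 0 0", hand=0)

```text
time_s: 19.77
eef_pos: [0.573, -0.2099, 0.1299]
tool_rot: [-3.138, 0.137, 0.0]
force: [-0.1, -0.6, -0.5]
width: 0.0
gripper_force: 0.0
```

```bash
python3 - <<'E'
from blobs import *
im=np.ascontiguousarray(optics.capture("scene")[110:200,200:290,::-1]);cv2.imwrite("pics/s11.png",im)
up=cv2.resize(im,None,fx=6.6,fy=6.6,interpolation=2)
for b in blobs(up,200,110,6.6):
  if 235<b[0]<275 and 140<b[1]<170: print(tuple(map(float,b)),side(b[:2],0))
delta([*fromplate(.028,-.0095),.1],-5)
E
```

```text
(266.3, 148.4, 18.3) [-24.7  86.4]
(246.1, 151.9, 13.9) [20.7 98.3]
(261.8, 152.4, 2.8) [-13.7  81.8]
(239.3, 153.2, 4.7) [ 35.5 101.9]
(242.0, 155.4, 4.4) [30.4 94.6]
(244.5, 157.6, 4.4) [25.6 87.3]
t 19.82 pos [ 0.5731 -0.2099  0.13  ] yaw -5.0 tz [-2.e-04  2.e-04 -1.e+00] F [ 0.32 -0.42  0.54] w 0.0002 turn 0.0001 shift(after turn) [0.0387 0.0001 0.03  ]
```

Emit:
apply_moves(plan="0.02 0 0 0; 0.0187 0 0 0; 0 0 0.015 0; 0 0 0.01 0; 0 0 0 0; 0 0 0 0; 0 0 0 0")

```text
time_s: 20.4
eef_pos: [0.6114, -0.2135, 0.1055]
tool_rot: [3.138, -0.137, -0.0]
force: [-0.7, 0.5, 0.3]
width: -0.0002
gripper_force: 0.0
```

Emit:
apply_moves(plan="0 0 0.001 0; 0 0 0.001 0; 0 0 0.001 0; 0 0 0.001 0; 0 0 0 0; 0 0 0 0")

```text
time_s: 20.9
eef_pos: [0.6116, -0.2133, 0.1011]
tool_rot: [-3.139, 0.137, 0.0]
force: [0.1, -0.5, 0.9]
width: -0.0002
gripper_force: 0.0
```

Emit:
apply_moves(plan="0 0 0.001 0; 0 0 0.001 0; 0 0 0 0; 0 0 0 0")

```text
time_s: 21.23
eef_pos: [0.6116, -0.2133, 0.099]
tool_rot: [-3.139, 0.137, 0.0]
force: [0.4, 0.6, -0.4]
width: 0.0
gripper_force: 0.0
```

Emit:
apply_moves(plan="0 0 0.001 0; 0 0 0.001 0; 0 0 0 0; 0 0 0 0")

```text
time_s: 21.57
eef_pos: [0.6116, -0.2134, 0.097]
tool_rot: [-3.139, 0.137, 0.0]
force: [0.3, -0.2, 0.7]
width: 0.0002
gripper_force: 0.0
```

Emit:
apply_moves(plan="0 0 0.001 0; 0 0 0.001 0; 0 0 0 0; 0 0 0 0")

```text
time_s: 21.9
eef_pos: [0.6116, -0.2133, 0.095]
tool_rot: [-3.139, 0.137, 0.0]
force: [-0.2, 0.4, -0.5]
width: 0.0003
gripper_force: 0.0
```

Emit:
apply_moves(plan="0 0 0.0007 0; 0 0 0.0007 0; 0 0 0 0; 0 0 0 0")

```text
time_s: 22.23
eef_pos: [0.6116, -0.2133, 0.0937]
tool_rot: [-3.139, 0.137, 0.0]
force: [-0.3, -0.2, 0.8]
width: 0.0003
gripper_force: 0.0
```

Emit:
apply_moves(plan="0 0 0.001 0; 0 0 0.001 0; 0 0 0 0; 0 0 0 0")

```text
time_s: 22.57
eef_pos: [0.6116, -0.2133, 0.0916]
tool_rot: [-3.139, 0.137, 0.0]
force: [-0.8, 0.3, -0.4]
width: -0.0002
gripper_force: 0.0
```

Emit:
apply_moves(plan="0 0 0.001 0; 0 0 0.0005 0; 0 0 0 0; 0 0 0 0")

```text
time_s: 22.9
eef_pos: [0.6116, -0.2133, 0.0902]
tool_rot: [-3.139, 0.137, 0.0]
force: [-1.3, 0.9, -0.3]
width: 0.0001
gripper_force: 0.0
```

Emit:
apply_moves(plan="0 0 0.001 0; 0 0 0.0005 0; 0 0 0 0; 0 0 0 0")

```text
time_s: 23.23
eef_pos: [0.6116, -0.2133, 0.0887]
tool_rot: [-3.139, 0.137, 0.0]
force: [-0.2, 0.2, 0.4]
width: 0.0001
gripper_force: 0.0
```

Emit:
apply_moves(plan="0 0 0.001 0; 0 0 0.0005 0; 0 0 0 0; 0 0 0 0")

```text
time_s: 23.57
eef_pos: [0.6116, -0.2133, 0.0871]
tool_rot: [-3.139, 0.137, 0.0]
force: [-0.2, -0.5, -0.2]
width: -0.0
gripper_force: 0.0
```

Emit:
apply_moves(plan="0 0 0.0007 0; 0 0 0.0005 0; 0 0 0 0; 0 0 0 0")

```text
time_s: 23.9
eef_pos: [0.6116, -0.2133, 0.086]
tool_rot: [-3.139, 0.137, 0.0]
force: [-0.4, 0.6, 0.5]
width: -0.0002
gripper_force: 0.0
```

```bash
python3 - <<'E'
from blobs import *
im=np.ascontiguousarray(optics.capture("scene")[110:200,200:290,::-1]);cv2.imwrite("pics/s12.png",im)
up=cv2.resize(im,None,fx=6.6,fy=6.6,interpolation=2)
for b in blobs(up,200,110,6.6):
  if 225<b[0]<275 and 140<b[1]<180: print(tuple(map(float,b)),side(b[:2],0))
s=r.read_state();print(toplate(s["eef_pos"]))
E
```

```text
(266.3, 148.4, 17.4) [-24.8  86.3]
(262.4, 152.5, 9.2) [-15.1  80.9]
(247.1, 152.2, 8.1) [18.6 96.7]
(239.3, 153.3, 1.1) [ 35.5 101.7]
(241.9, 155.4, 1.2) [30.6 94.6]
(244.5, 157.7, 2.1) [25.6 87. ]
(272.3, 174.9, 20.0) [-33.5  16.9]
(265.4, 177.8, 15.9) [-16.5  17.7]
[ 0.02808335 -0.00945233]
```

```bash
python3 - <<'E'
from blobs import *
y0=toplate(r.read_state()["eef_pos"])[1]
# fitted module +y side plane at plate y=.108: corners from s4 crop
f=lambda x,y,o:side((x/6+190,y/6+110),o-y0)
print("fitted top far/near",f(480,482,.108),f(682,382,.108),"bottom far",f(490,600,.108))
# held level module in s3 (TCP plate y ~ -.0105, z .078, x -.0115): +y side corner
g=lambda x,y:side((x/4+190,y/4+100),.007-y0)
print("held top far",g(207,208),"bottom far",g(212,285))
s=cv2.imread("pics/s3.png");print("screws s3",[(tuple(map(float,b)),side(b[:2],-.0095-y0).tolist()) for b in blobs(s,190,100,4) if 232<b[0]<250 and 140<b[1]<152])
# where the shut fingertip should appear
print("tip px",proj("scene",r.read_state()["eef_pos"]))
E
```

```text
fitted top far/near [46.4 91.9] [-28.3  93. ] bottom far [46.6 45.7]
held top far [ 38.8 115.2] bottom far [41.3 71.8]
screws s3 [((237.9, 144.0, 14.2), [35.9, 122.9]), ((241.8, 147.2, 5.2), [28.6, 112.5])]
tip px [243.46754629 158.59993635]
```

```bash
python3 - <<'E'
import cv2,numpy as np
a=cv2.imread("pics/s11.png",0);b=cv2.imread("pics/s12.png",0)
for n,i in(("s11",a),("s12",b)):
  print(n,"cols 232..268, rows 130..176")
  for v in range(20,66,2): print(v+110,' '.join(f"{x:3d}" for x in i[v,32:68:1]))
E
```

```text
s11 cols 232..268, rows 130..176
130  73  72  74  71  71  75  73  75  74  74  74  74  73  72  73  73  72  72  74  74  72  73  74  74  75  73  72  72  68  66  61  61  60  59  58  59
132  73  72  72  74  73  72  74  73  72  73  74  74  74  72  74  72  73  73  74  72  72  70  72  70  70  65  61  57  60  60  59  59  58  61  60  59
134  72  73  73  73  73  72  72  74  73  72  73  74  75  74  73  73  74  71  66  65  61  60  60  59  60  58  61  60  60  59  57  60  60  61  61  60
136  75  73  75  73  73  73  74  74  74  75  74  73  73  71  70  67  62  60  61  61  62  60  60  60  61  60  59  61  61  59  60  61  61  60  60  62
138  75  74  74  71  69  71  70  71  71  66  61  59  63  60  61  60  59  59  61  60  60  62  62  61  60  61  61  60  61  61  62  61  60  62  62  63
140  68  69  62  65  63  62  60  61  62  61  59  62  62  63  62  61  62  62  60  61  60  62  60  61  60  60  61  62  62  63  61  61  61  62  61  60
142  91 100 109 111  97  76  62  63  61  61  63  60  61  62  63  60  62  63  60  60  62  62  61  61  61  62  64  63  62  61  64  64  63  63  61  62
144 121 119 117 112 103  86  68
[... 5073 characters left out ...]
 102 101 100 100 102 101 100 100 100 101 100 104 109 109 109 109 109 110 111 110 107 111 109 109 109 108 110
168 155 114 101  99  99 101 100 101 101 103 102 100 101 100 101 100 100 100 100 101 104 109 109 109 109 108 109 111 107 108 109 110 110 111 110 109
170 165 120 102 101  99 101 101  99 101 103 104 101 101 101 100  99 101 101 101 105 108 109 110 112 111 109 110 110 110 111 110 110 110 110 110 108
172 166 121 102 100  99 102 101 100 102 102 105 100 100 100 102 101 102 100 101 106 109 111 112 110 111 110 110 110 109 110 110 110 109 110 110 111
174 178 146 117 106 101 101 102 101 102 104 104 103 100 100 102  99 102 101 102 101 105 108 110 110 111 109 110 110 110 110 111 116 118 114 113 150
```

```bash
python3 - <<'E'
from h import *
y0=toplate(r.read_state()["eef_pos"])[1]
print("s12 tip on tool plane",side((241,147),0), "at z=.086:",toplate(ray("scene",(241,147),.086)))
print("s3 pad bottom (+y pad outer, y=+.02)",side((335/4+190,240/4+100),-.0105+.02-y0),"TCP z .078, x -.0115")
print("s7 pad bottom",side((497/6.6+200,428/6.6+110),.02),"TCP z .042 x -.0225")
s=r.read_state();print(s["q"],s["width"],s["eef_pos"])
E
```

```text
s12 tip on tool plane [ 30.2 113.7] at z=.086: [ 0.01112788 -0.04515112]
s3 pad bottom (+y pad outer, y=+.02) [-27.9  67.8] TCP z .078, x -.0115
s7 pad bottom [-28.2  31.7] TCP z .042 x -.0225
[ 0.60560061  0.44835625 -0.44177929  1.58653019  0.20418485  1.15277308
 -1.53921441] 0.00011604504901808843 [ 0.61165266 -0.21336398  0.08599197]
```

```bash
python3 - <<'E'
import cv2,numpy as np
b=cv2.imread("pics/s12.png",0)
print("rows110.. cols 205..270 step2")
for v in range(0,50,2): print(v+110,''.join(f"{x:4d}" for x in b[v,5:70:2]))
E
```

```text
rows110.. cols 205..270 step2
110   71  71  70  73  70  73  70  67  50  52  49  46  47  45  46  47  48  45  46  47  61  86 129 129 111  71  71  71  71  70  70  70  70
112   71  71  70  72  71  69  70  71  56  49  45  47  47  50  48  45  47  45  46  47  56  74 109 130 131  96  73  74  71  71  71  70  70
114   71  72  70  72  71  71  71  71  67  48  46  48  49  48  47  49  47  45  45  49  67  73  82 129 136 122  76  67  70  71  72  73  71
116   72  72  73  71  71  73  71  71  72  57  49  49  48  47  46  48  50  50  51  79 102  66  74  89 119 111  74  54  64  72  70  70  70
118   72  71  71  71  71  71  70  71  70  67  51  49  46  49  48  50  52  52  49  63  56  52  65  64  88  83  66  49  68  73  72  71  71
120   73  73  72  73  71  71  71  72  71  71  61  53  49  48  49  49  48  50  50  51  47  51  53  52  67  62  48  62  72  70  72  71  71
122   72  71  72  71  71  72  71  72  73  72  72  71  53  49  50  48  47  51  52  48  48  51  46  53  59  51  57  70  72  73  73  72  72
124   73  73  72  73  71  72  72  71  70  72  72  72  60  51  49  50  49  53  50  50  50  46  47  52  48  51  7
[... 1654 characters left out ...]
 86 182 175 102
150   72  73  74  74  69  64  78 115 114  98  96  98  96  97  97  98  98  70  79  97 136 171 228 240 240 240 240 239 212 145  90 156 194
152   75  72  69  63  62  62  71  95  98  98  98  96  96  96 105 120 107 123  82 112 149 220 235 240 240 240 240 240 239 204 150 107 126
154   64  60  63  62  62  63  64  94  97  97  98  99 101 114 107 106  76 104 112  96 116 183 231 240 240 237 231 215 183 160 145 128 112
156   60  62  62  61  62  64  65  90  99 117 140 126 149 165 120 104 109  74 111 111 100  99 161 217 196 169 154 145 121 107 109 108 107
158   63  61  62  64  63  63  63  74  96 134 164 166 168 161 121  99 100 113  81 113 121  80 115 147 135 111 108 109 107 109 108 110 107
```

Emit:
apply_moves(plan="0 0 0.001 0; 0 0 0.001 0; 0 0 0.001 0; 0 0 0.001 0; 0 0 0 0; 0 0 0 0")

```text
time_s: 24.45
eef_pos: [0.6116, -0.2133, 0.0819]
tool_rot: [-3.138, 0.137, 0.0]
force: [-0.7, 0.1, 0.3]
width: 0.0
gripper_force: 0.0
```

```bash
python3 - <<'E'
from h import *
s=r.read_state();p=s["eef_pos"]
im=optics.capture("scene").mean(2).astype(int)
for v in range(142,162): print(v,''.join(f"{x:4d}" for x in im[v,230:262]))
print("tip px",proj("scene",p))
P=np.array([.6105,.1261,.0286]);R=np.radians(23.4);y=np.array([-np.sin(R),np.cos(R),0])
print("s2",proj("scene",P+.029*y),proj("scene",P-.029*y),"seen (390.5,268) (352,257)")
t=optics.capture("top").mean(2).astype(int);u,v=proj("top",p).astype(int);print("top tip",u,v)
E
```

```text
142   81  88  98 109 111 100 103 125 124 104  63  55  54  56  56  56  54  56  58  63  63  62  63  62  63  62  62  61  63  65  63  62
143  100 110 117 118 119 105 102 124 125 104  64  56  56  57  59  56  56  56  62  62  62  62  61  63  63  62  62  63  62  64  62  63
144  117 120 120 121 119 105 101 124 125 104  67  56  56  56  56  57  57  65  68  64  62  64  63  62  63  63  62  65  65  64  64  67
145  120 118 114 111 110 100 100 124 126 108  71  57  55  56  59  67  71  79  77  65  63  63  64  64  65  66  70  73  78  81  77  80
146  114 107 100  99 100  92  98 121 125 111  75  59  57  65  77  92  96  88  72  64  65  64  68  73  82  96 112 121 121 114  96  89
147   98  98  97  97  96  92  95 115 125 116  93  71  79  87 100 109 101  82  67  71  77  88 107 128 143 170 190 193 176 148 116  93
148   97  97  97  96  96  98  98 111 122 125 115  99  98 100  88  84  77  78  94 114 134 156 184 210 218 226 233 234 219 186 159 131
149   97  97  98  97  96  98  98 100 110 112 111 100  86  80  82  90 101 116 145 184 212 222 231 237 238 239 239 239 235 224 202 173
150   96  97  96  97  98  97 100  98
[... 996 characters left out ...]
151 145 138 125 112 113 111 109
158  165 161 146 121 101 100  99 101 108 113 105  83  82 112 135 121  92  80  96 114 133 146 145 132 121 112 108 108 110 107 109 108
159  157 143 127 112  99  99 100  99 103 108 113 103  86  83  89  96  97 101 110 112 109 110 113 111 110 109 111 108 109 108 109 109
160  149 119 101  97  99  99  99  98  98 100 107 111 111 104 104 110 108 104 101 100 100 106 110 110 109 109 109 108 108 109 109 109
161  162 147 118 100  99  99 100 100 100  98 100 105 111 106 102 101 101 100  99 100 100 105 108 109 108 109 109 109 110 108 108 108
tip px [243.73259316 160.32217348]
s2 [388.83668635 279.17648629] [355.79640769 268.96042203] seen (390.5,268) (352,257)
top tip 442 254
```

Emit:
apply_moves(plan="0 0 0.001 0; 0 0 0.001 0; 0 0 0.001 0; 0 0 0.001 0; 0 0 0.001 0; 0 0 0 0; 0 0 0 0")

```text
time_s: 25.13
eef_pos: [0.6116, -0.2133, 0.0769]
tool_rot: [-3.138, 0.137, 0.0]
force: [-0.0, 0.0, 0.7]
width: 0.0001
gripper_force: 0.0
```

Emit:
apply_moves(plan="0 0 0.001 0; 0 0 0.0005 0; 0 0 0 0; 0 0 0 0")

```text
time_s: 25.47
eef_pos: [0.6116, -0.2133, 0.0755]
tool_rot: [-3.139, 0.137, 0.0]
force: [-1.0, -0.2, 0.0]
width: -0.0002
gripper_force: 0.0
```

Emit:
apply_moves(plan="0 0 0.001 0; 0 0 0.0005 0; 0 0 0 0; 0 0 0 0")

```text
time_s: 25.8
eef_pos: [0.6116, -0.2133, 0.074]
tool_rot: [-3.139, 0.137, 0.0]
force: [-1.1, -0.8, 0.4]
width: 0.0002
gripper_force: 0.0
```

```bash
python3 - <<'E'
from h import *
im=optics.capture("scene").mean(2).astype(int)
for v in range(144,164): print(v,''.join(f"{x:4d}" for x in im[v,228:258]))
E
```

```text
144  113 115 118 119 121 118 119 105 102 123 127 106  69  56  56  56  55  57  55  58  63  62  63  63  64  64  62  63  63  64
145  144 129 121 117 115 112 114 102 101 123 126 108  71  56  56  54  55  57  57  60  65  64  62  64  64  64  64  67  69  71
146  133 118 114 106 100 100 107 104 101 119 125 108  76  57  56  56  57  56  55  57  59  63  65  63  69  73  83 100 111 121
147  114 103  99  98  97  97 105 102  95 112 124 111  79  61  56  55  58  59  57  59  65  69  78  89 110 128 145 168 189 195
148  100  98  96  98  97  95 104 103  93 106 123 115  85  60  57  58  57  59  59  73  90 101 127 155 184 210 218 226 233 233
149   97  96  96  96  97  98 100 102  97 105 123 118  90  61  56  58  60  68  87 110 138 171 204 222 231 237 238 239 239 239
150   98  96  96  97  98  97  98  97  99 109 125 120  99  72  66  72  81 106 137 162 182 220 235 238 239 239 239 239 239 239
151   97  97  95  96  98 100 104 110 110 114 123 126 118  98  95 101 115 144 173 187 198 224 238 239 239 239 239 239 239 239
152   98  97  97  97  96 104 118 119 114 112 124 132 125 118 111 116 124 143 171 188 204 225 236 239
[... 699 characters left out ...]
113 103  83  81 114 134 121  91  80  97 115 133 146 145 133 121 111 107 108
159  165 165 158 143 126 112 100  97  99  99 101 107 113 104  88  84  90  96  95 102 109 110 110 111 112 110 110 109 109 109
160  165 163 148 120 101  98  99  99  99 100  99 100 106 114 110 104 105 110 106 102  99 102 100 105 109 110 109 110 108 107
161  160 165 162 146 120 102  98 100  99  98  99  99 100 106 110 106 102 101 100  98 101 100 100 105 109 108 110 109 108 110
162  150 160 165 163 144 113 102  98  99  99  99  99  99 101 103 100  99  99  99  98  99  99 100 104 107 110 111 109 108 109
163  144 150 159 163 151 121 102 100  97  99  99 100 100 101 101  99  99 102 101  99 101  99  99 103 108 109 109 109 109 109
```

Emit:
apply_moves(plan="0 0 0.001 0; 0 0 0.0005 0; 0 0 0 0; 0 0 0 0")

```text
time_s: 26.18
eef_pos: [0.6116, -0.2133, 0.0725]
tool_rot: [-3.139, 0.137, 0.0]
force: [1.2, 0.5, 0.6]
width: 0.0001
gripper_force: 0.0
```

Emit:
apply_moves(plan="0 0 0.0007 0; 0 0 0.0005 0; 0 0 0 0; 0 0 0 0")

```text
time_s: 26.52
eef_pos: [0.6116, -0.2133, 0.0713]
tool_rot: [-3.139, 0.137, 0.0]
force: [0.8, 0.1, 0.5]
width: 0.0001
gripper_force: 0.0
```

Emit:
apply_moves(plan="0 0 0.0005 0; 0 0 0.0005 0; 0 0 0 0; 0 0 0 0")

```text
time_s: 26.85
eef_pos: [0.6116, -0.2134, 0.0703]
tool_rot: [-3.139, 0.137, 0.0]
force: [-0.0, -0.5, -0.2]
width: -0.0
gripper_force: 0.0
```

Emit:
apply_moves(plan="0 0 0.0005 0; 0 0 0.0005 0; 0 0 0 0; 0 0 0 0")

```text
time_s: 27.18
eef_pos: [0.6116, -0.2133, 0.0693]
tool_rot: [-3.139, 0.137, 0.0]
force: [0.1, -0.1, 1.1]
width: -0.0001
gripper_force: 0.0
```

Emit:
apply_moves(plan="0 0 0.0005 0; 0 0 0.0005 0; 0 0 0 0; 0 0 0 0")

```text
time_s: 27.52
eef_pos: [0.6116, -0.2133, 0.0683]
tool_rot: [-3.139, 0.137, 0.0]
force: [0.1, 0.3, 0.4]
width: 0.0001
gripper_force: 0.0
```

Emit:
apply_moves(plan="0 0 0.0005 0; 0 0 0.0005 0; 0 0 0 0; 0 0 0 0")

```text
time_s: 27.85
eef_pos: [0.6116, -0.2134, 0.0673]
tool_rot: [-3.139, 0.137, 0.0]
force: [-0.9, 0.9, 0.8]
width: -0.0001
gripper_force: 0.0
```

Emit:
apply_moves(plan="0 0 0.0005 0; 0 0 0.0005 0; 0 0 0 0; 0 0 0 0")

```text
time_s: 28.18
eef_pos: [0.6116, -0.2133, 0.0663]
tool_rot: [-3.139, 0.137, 0.0]
force: [0.4, -0.5, -0.0]
width: 0.0001
gripper_force: 0.0
```

Emit:
apply_moves(plan="0 0 0.0005 0; 0 0 0.0005 0; 0 0 0 0; 0 0 0 0")

```text
time_s: 28.52
eef_pos: [0.6116, -0.2134, 0.0653]
tool_rot: [-3.139, 0.137, 0.0]
force: [0.2, 0.1, -0.2]
width: -0.0001
gripper_force: 0.0
```

```bash
python3 - <<'E'
from h import *
im=optics.capture("scene").mean(2).astype(int)
for v in range(148,166): print(v,''.join(f"{x:4d}" for x in im[v,228:258]))
E
```

```text
148   98  98  98  97  96  97 104 103  93 108 122 113  85  60  57  56  57  56  57  59  70  90 122 154 183 210 217 226 233 234
149   96  97  96  97  98  98 102 107  97 106 124 118  92  62  58  56  57  58  55  59  97 138 188 221 230 237 238 238 239 239
150   97  96  96  97  95  99 103 109 100 104 123 120  97  62  58  55  57  58  57  64 115 169 220 238 238 239 239 239 239 239
151   96  96  96  97  96 100 108 115 102 102 124 125 104  64  55  56  58  60  59  65 114 173 223 239 239 239 239 239 239 239
152   97  97  96  96  97 105 117 121 103  99 123 124 106  67  56  58  56  60  61  76 131 186 225 238 239 239 239 240 239 239
153   97  95  98  99 100 105 114 113  99  98 120 125 109  76  58  58  57  65  81 109 167 214 232 239 239 239 239 239 239 239
154   97 102 106 114 110 107 113 109  94  90 113 123 117  92  69  71  79  90 106 134 185 228 237 239 239 238 239 237 233 230
155  107 119 136 143 135 110 103 109 105  98 106 121 124 113 100  97  98 103 103 118 147 204 231 235 234 232 229 220 205 189
156  135 148 161 163 149 118 102 103 107 110 103 105 113 115 115 117 113 100  83  94 119 154 193 213
[... 449 characters left out ...]
 99 106 113 110 104 103 109 107 104 101 101 100  99 105 108 109 109 109 110
161  160 164 162 146 120 102 100  99 100  99  99 101 101 106 111 105 104 101 100 100 100  99  99 101 104 108 109 108 108 109
162  151 160 164 162 144 113  99  99  96 100  99  98  99 100 102 100  99 100 101 101 101 100  98 101 106 108 109 108 107 109
163  143 150 160 163 149 119 100 100  99  99  98 101  99 100 100  98 100 100  98 100 100 100 100 103 109 109 110 109 109 109
164  157 142 148 157 148 119 102  99  99 101 100  98 100 102 101  99  99 101 100  99 100  99  99 102 106 108 109 108 110 109
165  180 157 140 145 139 113  99 100  99  98 100  99 101 101 102  99  99  98 100  99  99  99 100  99 104 108 109 109 109 109
```

Emit:
apply_moves(plan="0 0 0.0005 0; 0 0 0.0005 0; 0 0 0 0; 0 0 0 0")

```text
time_s: 28.9
eef_pos: [0.6116, -0.2133, 0.0643]
tool_rot: [-3.139, 0.137, 0.0]
force: [1.2, 0.7, 0.4]
width: 0.0002
gripper_force: 0.0
```

Emit:
apply_moves(plan="0 0 0.0005 0; 0 0 0.0005 0; 0 0 0 0; 0 0 0 0")

```text
time_s: 29.23
eef_pos: [0.6118, -0.2134, 0.0635]
tool_rot: [3.139, -0.137, 0.001]
force: [-0.3, 1.3, 2.1]
width: -0.0
gripper_force: 0.7
```

Emit:
apply_moves(plan="0 0 0.0005 0; 0 0 0.0005 0; 0 0 0 0; 0 0 0 0")

```text
time_s: 29.57
eef_pos: [0.6123, -0.2134, 0.0629]
tool_rot: [3.138, -0.137, 0.002]
force: [-0.2, 0.4, 5.7]
width: 0.0001
gripper_force: 2.5
```

Contact at last. Pressing on in small steps.

Emit:
apply_moves(plan="0 0 0.0005 0; 0 0 0.0005 0; 0 0 0 0; 0 0 0 0")

```text
time_s: 29.9
eef_pos: [0.6111, -0.2133, 0.0608]
tool_rot: [-3.138, 0.137, 0.002]
force: [0.1, 0.3, -0.8]
width: -0.0004
gripper_force: 0.0
```

Emit:
apply_moves(plan="0 0 0.0005 0; 0 0 0.0003 0; 0 0 0 0; 0 0 0 0")

```text
time_s: 30.23
eef_pos: [0.6115, -0.2133, 0.0603]
tool_rot: [-3.138, 0.137, 0.001]
force: [0.5, 0.1, 0.8]
width: 0.0002
gripper_force: 0.2
```

```bash
python3 - <<'E'
from blobs import *
im=np.ascontiguousarray(optics.capture("scene")[110:200,200:290,::-1]);cv2.imwrite("pics/s13.png",im)
up=cv2.resize(im,None,fx=6.6,fy=6.6,interpolation=2)
for b in blobs(up,200,110,6.6):
  if 225<b[0]<275 and 140<b[1]<180: print(tuple(map(float,b)),side(b[:2],0))
g=im.mean(2).astype(int)
for v in range(36,70,1): print(v+110,''.join(f"{x:4d}" for x in g[v,26:58]))
E
```

```text
(264.1, 148.0, 11.7) [-19.9  89.5]
(268.0, 151.2, 4.6) [-28.1  78.2]
(261.8, 153.5, 9.1) [-13.5  79.3]
(248.9, 156.4, 3.6) [15.8 85.6]
(243.7, 159.2, 2.4) [27.8 84.4]
(269.1, 176.5, 39.9) [-25.5  16.7]
146  136 146 134 119 113 105 100 100 107 105  95 115 126 111  80  59  54  57  58  56  57  58  65  63  63  61  63  62  65  68  74  81
147  122 120 114 102  98  97  98  98 104 102  95 110 124 112  80  58  56  57  56  57  57  55  63  65  64  68  71  80  95 110 122 126
148  109 101  98  96  97  95  97  96 104 102  93 105 122 114  84  57  57  54  55  57  57  57  68  74  79 106 123 140 165 187 195 183
149   98  97  97  98  99  97  96  97 101 108 100 104 123 120  92  60  55  57  57  60  55  59  73  96 122 164 197 214 225 233 234 225
150   96  97  97  97  98  97  96  99 104 112 104 103 123 126 103  63  56  59  59  58  57  62  91 136 177 215 233 238 239 239 239 238
151   96  97  96  97  96  95  96  99 111 117 105 101 122 126 104  68  56  55  57  55  56  63  98 160 212 234 239 239 239 240 240 239
152   97  96  98  96  95  96  98 105 122 127 106 102 122 125 106  71  56  55  58  59  57  60  94 157
[... 2923 characters left out ...]
101 100 101 105 107 110 109 109 110
175  192 192 194 194 193 190 168 127 104  99 101 102 102 104 102 101 100 100 101  99 100  98 101 100  99 100 101 105 110 109 110 110
176  190 189 192 193 193 191 180 153 121 104 102 102 104 102 104 101 100 100 102 101 101 101 100  99 100  98 101 102 108 110 111 112
177  191 189 192 191 192 192 190 178 154 127 112 104 103 102 103 102 102 100 101 101 101 100 101  99 101 101 101 104 111 111 117 119
178  191 191 191 190 192 193 196 195 197 192 162 116 104 103 102 101 103  99 102 101 101 100 101 100 100 100 104 111 117 125 139 142
179  191 191 191 189 193 204 215 219 229 235 217 149 112 103 102 102 103 100 101 100 101 101 100 104 103 108 119 134 134 141 156 165
```

```bash
python3 - <<'E'
from h import *
for p in((244.5,157.7),(243.7,159.2)):
    q=side(p,.0095);print(q)
    for th in(0,.05,.1,.15,.2,.25):
        c,s=np.cos(th),np.sin(th);print("  ",th,np.round(q-np.array([49.5*c-51.1*s,49.5*s+51.1*c]),1))
E
```

```text
[30.8 94.7]
   0 [-18.7  43.6]
   0.05 [-16.1  41.2]
   0.1 [-13.4  38.9]
   0.15 [-10.5  36.8]
   0.2 [-7.6 34.8]
   0.25 [-4.5 32.9]
[32.9 92.2]
   0 [-16.6  41.1]
   0.05 [-14.   38.7]
   0.1 [-11.3  36.4]
   0.15 [-8.4 34.3]
   0.2 [-5.5 32.3]
   0.25 [-2.4 30.4]
```

Now about 0.15 rad: just a stick-slip, not seated yet. Keep pressing.

Emit:
apply_moves(plan="0 0 0.0005 0; 0 0 0.0005 0; 0 0 0 0; 0 0 0 0")

```text
time_s: 30.62
eef_pos: [0.612, -0.2134, 0.0597]
tool_rot: [3.139, -0.137, 0.001]
force: [0.6, 0.2, 1.4]
width: -0.0001
gripper_force: 0.8
```

Emit:
apply_moves(plan="0 0 0.0005 0; 0 0 0.0005 0; 0 0 0 0; 0 0 0 0")

```text
time_s: 30.95
eef_pos: [0.6124, -0.2135, 0.0591]
tool_rot: [3.138, -0.137, 0.002]
force: [2.9, -1.4, 5.0]
width: -0.0001
gripper_force: 2.2
```

Emit:
apply_moves(plan="0 0 0.0005 0; 0 0 0 0; 0 0 0 0")

```text
time_s: 31.2
eef_pos: [0.6126, -0.2136, 0.0587]
tool_rot: [3.138, -0.137, 0.003]
force: [3.3, -1.1, 5.8]
width: -0.0001
gripper_force: 2.7
```

Emit:
apply_moves(plan="0.0005 0 0.0005 0; 0.0005 0 0.0005 0; 0 0 0 0; 0 0 0 0")

```text
time_s: 31.53
eef_pos: [0.6132, -0.2135, 0.0574]
tool_rot: [3.138, -0.137, 0.002]
force: [4.1, -0.9, 5.5]
width: 0.0
gripper_force: 2.4
```

Emit:
apply_moves(plan="0.0005 0 0.0005 0; 0.0003 0 0.0003 0; 0 0 0 0; 0 0 0 0")

```text
time_s: 31.87
eef_pos: [0.6122, -0.2133, 0.0553]
tool_rot: [-3.138, 0.137, 0.004]
force: [-0.6, -0.4, -0.1]
width: 0.0
gripper_force: 0.0
```

```bash
cat >> blobs.py <<'E'
def look(name):
    im=np.ascontiguousarray(optics.capture("scene")[110:200,200:290,::-1]);cv2.imwrite(f"pics/{name}.png",im)
    for b in blobs(cv2.resize(im,None,fx=6.6,fy=6.6,interpolation=2),200,110,6.6):
        if 225<b[0]<275 and 140<b[1]<182: print(tuple(map(float,b)),side(b[:2],0),side(b[:2],.0095))
    g=im.mean(2).astype(int)
    for v in range(44,74,2): print(v+110,''.join(f"{x:4d}" for x in g[v,26:60]))
E
python3 -c "
from blobs import *
look('s14')"
```

```text
(263.5, 149.7, 19.3) [-18.1  86.3] [-12.4  94. ]
(255.0, 149.2, 2.5) [ 0.7 95.8] [  6.2 103.4]
(259.7, 154.7, 5.5) [-8.5 78.7] [-2.9 86.5]
(248.2, 159.0, 6.0) [18.  80.5] [23.2 88.3]
(241.0, 161.9, 7.4) [34.3 81.1] [39.4 88.9]
(273.3, 172.6, 3.7) [-36.3  21.6] [-30.4  30.1]
(269.0, 178.9, 50.2) [-24.7  10.9] [-19.   19.6]
154   98  96  99  99 107 113 116 119 123 122 106 102 124 124 105  67  60  57  56  57  57  63 101 164 222 239 241 240 240 240 240 240 239 235
156  131 126 134 147 161 164 157 139 119 116 107 103 121 123 108  74  59  58  59  57  59  69 116 206 238 240 240 240 240 239 238 232 222 197
158  164 166 165 166 161 147 122  86  75 100 111  97 108 123 116  86  61  62  65  81 111 160 212 230 235 237 234 228 215 195 173 164 153 144
160  150 160 165 163 144 113 112 106  87  71  67  90 124 133 128 121 105 100 110 119 133 160 178 170 157 155 159 159 148 134 116 111 110 107
162  152 143 151 160 149 117  99 100 110 106  87  72  72  87 129 159 149 113  72  86 108 121 122 117 115 111 110 111 108 108 108 108 108 108
164  189 177 157 140 139 124  97  94  96 101 122 136 118  80  76  88  9
[... 638 characters left out ...]
 192 193 193 193 192 188 163 115  98  96  97  97  97  96 102 104  99  99 100 100 100 100 101  99 100  99 103 107 109 109 109 109 109 108
176  191 191 193 193 193 191 172 127 100  95  96  98  96  98 102 104 101 100 100 100  99 101 100 100 100 101 100 105 110 109 110 108 109 109
178  193 190 190 189 190 192 188 162 114 100  97  97  97  97 101 102 100  99 100 101  99  99 100 101 101 100 100 103 109 109 111 119 126 127
180  191 192 192 190 189 191 191 190 180 155 120 101  97  99  99 102 102 100  99 101  99 100 100 100 102 101 105 111 114 109 129 156 165 164
182  189 189 190 191 191 192 197 216 224 219 201 165 133 108 100 103 105 101 100  99 100 103 106 113 124 135 152 183 192 166 128 115 140 170
```

Emit:
apply_moves(plan="0 0 0.0005 0; 0 0 0.0005 0; 0 0 0 0; 0 0 0 0")

```text
time_s: 32.25
eef_pos: [0.6132, -0.2134, 0.055]
tool_rot: [-3.138, 0.137, 0.001]
force: [-0.0, 0.1, 0.5]
width: -0.0005
gripper_force: 0.0
```

Emit:
apply_moves(plan="0 0 0.0005 0; 0 0 0.0005 0; 0 0 0 0; 0 0 0 0")

```text
time_s: 32.58
eef_pos: [0.6135, -0.2135, 0.0543]
tool_rot: [-3.139, 0.137, -0.0]
force: [0.2, 0.9, 1.6]
width: -0.0001
gripper_force: 0.4
```

Emit:
apply_moves(plan="0 0 0.0005 0; 0 0 0 0; 0 0 0 0")

```text
time_s: 32.83
eef_pos: [0.6138, -0.2136, 0.0543]
tool_rot: [3.138, -0.137, 0.001]
force: [-0.4, -0.2, 4.8]
width: 0.0002
gripper_force: 2.5
```

Emit:
apply_moves(plan="0 0 0.0005 0; 0 0 0 0; 0 0 0 0")

```text
time_s: 33.08
eef_pos: [0.6141, -0.2136, 0.0541]
tool_rot: [3.138, -0.137, 0.002]
force: [-0.4, 0.9, 8.2]
width: 0.0002
gripper_force: 3.8
```

Emit:
apply_moves(plan="0 0 0.0005 0; 0 0 0 0; 0 0 0 0")

```text
time_s: 33.33
eef_pos: [0.6145, -0.2137, 0.0541]
tool_rot: [3.138, -0.137, 0.003]
force: [-0.5, 0.7, 9.2]
width: 0.0005
gripper_force: 4.9
```

Emit:
apply_moves(plan="0 0 0.0007 0; 0 0 0 0; 0 0 0 0")

```text
time_s: 33.58
eef_pos: [0.615, -0.2137, 0.054]
tool_rot: [3.138, -0.137, 0.005]
force: [-0.8, 1.5, 12.5]
width: 0.0
gripper_force: 6.3
```

Emit:
apply_moves(plan="0 0 0.0006 0; 0 0 0 0; 0 0 0 0")

```text
time_s: 33.83
eef_pos: [0.6155, -0.2138, 0.0539]
tool_rot: [3.138, -0.137, 0.007]
force: [-1.0, -0.0, 14.8]
width: 0.0
gripper_force: 7.6
```

Emit:
apply_moves(plan="0 0 -0.003 0; 0 0 -0.005 0; 0 0 -0.02 0; 0 0 -0.03 0; 0 0 -0.03 0; -0.03 0 0 0; -0.03 0 0 0; 0 0 0 0; 0 0 0 0")

```text
time_s: 34.58
eef_pos: [0.5521, -0.2087, 0.1394]
tool_rot: [3.138, -0.139, -0.002]
force: [0.1, -0.0, 0.7]
width: -0.0
gripper_force: 0.0
```

```bash
python3 -c "
from blobs import *
look('s15')
y0=toplate(r.read_state()['eef_pos'])
print(y0)"
```

```text
(261.1, 147.7, 2.7) [-13.4  92.8] [ -7.8 100.5]
(254.8, 149.2, 1.5) [ 0.9 95.6] [  6.4 103.2]
(263.7, 149.8, 2.8) [-18.8  85.5] [-13.1  93.2]
(266.1, 151.9, 2.4) [-23.8  78.3] [-18.   86.1]
(238.4, 154.3, 7.7) [ 37.5 100.1] [ 42.5 107.7]
(259.8, 154.7, 5.1) [-8.9 78.3] [-3.4 86.1]
(243.2, 155.4, 4.7) [27.6 93.1] [ 32.8 100.7]
(239.3, 160.6, 19.4) [37.4 85.4] [42.4 93.1]
(272.7, 174.4, 19.0) [-34.7  17.4] [-28.8  26. ]
(265.9, 178.2, 14.5) [-17.8  15.9] [-12.1  24.5]
154   98  99  98  99 108 113 117 120 128 136 149 161 163 157 152 159 185 216 232 238 239 240 241 240 240 240 240 240 240 240 240 240 239 235
156  131 125 137 149 162 165 159 140 123 128 129 121 121 135 153 162 182 219 235 237 236 238 240 240 240 240 240 240 240 240 238 232 222 198
158  165 167 166 165 166 164 145 106  97 156 199 195 160 100  98 127 152 166 186 200 222 238 240 240 240 238 234 228 215 195 175 163 154 145
160  149 161 166 163 146 127 141 140 113  87  86 133 188 206 176 119  92 121 148 161 180 213 227 221 198 176 167 160 148 135 118 112 109 110
162  152 143 150 160 150 120 101 112 133 136 112  85  84 112 175 
[... 811 characters left out ...]
66 116  99 100  99  98  96  99 103 111 110 108 110 109 110 109 111 109 108 108 110 111 109 109 109 109 109 110
176  239 239 240 240 239 232 194 134 101  95  97  98  99  99 104 110 110 111 109 110 110 110 111 110 109 110 111 109 108 110 110 110 109 109
178  239 239 239 239 239 239 237 214 135 105  98  98  98  99 101 107 111 111 111 110 112 109 109 110 110 110 110 110 111 110 113 118 127 128
180  240 240 239 238 238 238 239 238 231 198 133 103  99 100  97 104 109 111 110 111 110 110 108 109 110 111 114 117 113 109 130 156 166 164
182  238 239 239 239 239 238 237 237 239 232 205 165 136 109  99 104 109 110 110 111 109 110 115 120 132 162 198 217 207 170 127 116 142 170
[-0.03054471 -0.00974752]
```

The near and far screw rows are both at z ≈ 85.5 mm, so the module is level. The stop was stiff at 15 N and the module is centred on the rail in the bay. It is seated and the arm is clear.

```bash
python3 -c "
from bench import sign_off
print(sign_off())"
```

```text
the job is handed in; nothing more can be done
None
```

The module is hooked and rocked down onto the rail about midway along the free stretch; it measures level and stopped firmly under a 15 N press. I took the click from the motion and did not tug-test it. The gripper has let go, the arm is clear, and the job was handed in at about 35 s.

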